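# Couple the manipulator carriage to the ball of the microscope's sloping bed

### The arm

A 6-joint arm with a two-finger parallel gripper is mounted at the origin on the work surface. World frame = base frame: x ahead of the robot, y to its left, z up, the work surface at z = 0. Lengths are in m, angles in rad, forces in N, time in s.
With the tool pointing down it reaches from about 0.35 to 0.925 m from the base axis. Payload 6.4 kg.
Tool frame: the origin (TCP) lies between the finger pads; the fingertips stand 14 mm ahead of it and the grasp point (between the pads) lies 5 mm behind it; z points along the fingers, y is the line along which they close (so a half turn about z gives the same grasp; the last joint's range is limited). The gripper opens to 85 mm and grips with 20 to 120 N. Pads are 22 mm wide; open, the fingers measure 114 mm over their backs; the gripper's body (76 mm by 85 mm) begins 54 mm behind the grasp point. The pads swing forward as they close: fully open they stand 13 mm farther back than shut.
Start: joints at [0.949, 0.245, 1.558, -0, 1.339, -0.174], TCP at [0.281, 0.586, 0.245] pointing down, gripper open.
Joint ranges: [-3.13, 3.13], [-1.02, 2.26], [0.13, 2.54], [-0.95, 4.09], [0.21, 2.88], [-2.74, 2.74]. Speed limits (rad/s): [2.57, 2.57, 3.14, 3.14, 3.14, 3.14].

### API

Orientations are given as a unit quaternion [x, y, z, w].
In Python, from plant import arm gives the robot as it stands. The module is installed in compiled form; this text tells all that it offers.
- The arm moves only by the tool play_rows, never from a script. Its argument "motion" is a list of rows, each an object with "delta_pos": the shift along the tool's x, y, z in cm, a list of three; "turn": the turn about the tool's z in rad. In form: [{"delta_pos": [x, y, z], "turn": turn}, ...]. A call has 1 to 12 rows; each row is the pose to reach, as a shift and turn from the pose commanded when the call began, along the tool's axes at that moment; what a row does not reach only later rows make up. A row lasts 1/10 s, in which the tool goes at most 50 mm and 8.59 degrees, less where a joint would pass 70% of its speed; a pose out of reach is approached as far as the arm can. A call with a gripper value outside its range is refused whole. "jaw" is the opening in per cent of the stroke, from 0 (shut) to 100 (fully open), set as the call begins (left out, the last holds). The fingers move at their own pace and stop on an object; "newtons" is the grip in N (left out, the last holds). Time passes only in rows, so rows that repeat a pose let the fingers close. It gives the time, the measured TCP pose, the force, the opening and the grip force at its end, in the units of the state.
- arm.observe(): the state, without advancing time (a new reading comes with each control period).
- arm.snapshot(name): name is "side" or "top" or "wrist"; returns a dict with "pixels" (420x560x3 uint8, red, green, blue), "fx", "fy", "cx", "cy" (pixels), "origin" and "attitude" of the camera in the world; the wrist camera has in their place "T_tool_cam" (4x4, takes a point from camera to tool coordinates, whose origin is the TCP and whose axes are the flange's). Camera axes: x right, y down, z forward; pixel columns grow to the right and rows downward; lengths in m; the calibration is good to about 2 mm. The wrist camera is an equidistant fisheye: a pixel r from the principal point sees the ray r / f radians off the axis. A picture is of the moment at which its call begins: read the wrist's pose just before it. There is no depth.
- arm.finish_job(): hands the job in; it is judged then, once.
Trained networks look in the newest picture that a camera, given by its name, has taken for a name from the list of things; names that differ only in an ending like _2 or _b are one class to them, and where a whole thing is asked for, a point or a joint stands for the part that bears it (a point fixed in the world has none). Each returns a list of dicts, best first, with "p" (0 to 1); they miss things now and then, are a little off and sometimes report something else, mostly with a low value. They report only what shows in the picture. A call takes as long as a camera call. They do not tell look-alikes from the thing itself.
- arm.spot_in(camera, label): "rect" ([centre column, centre row, width, height] in pixels, round what is visible of it).
The state is a dict: "clock": time; "joint_positions": joint angles; "joint_vel": joint speeds; "joint_efforts": joint torques, N m; "tool_pos": TCP position; "eef_rot": TCP orientation; "force": force on the tool from outside, world axes, zero at the start; "torque": the same for the moment, N m; "width": opening from 0.0 (shut) to 1.0 (fully open); "finger_force": force on a finger pad.
Only numpy, scipy, OpenCV 4.12 (cv2) and the standard library are available. Lean on these libraries where they do the work, as an engineer would, in place of code of your own. Each camera call takes 0.05 s, during which the arm holds its last target. There are 200 camera calls.

### The job

Raise the red handle of the ball coupler on the loose manipulator carriage, carry the carriage over to the sloping bed under the microscope and gently lower its socket fully home onto the steel ball, tail down-slope on the rubber rest, keeping hold of it and the handle up until you feel the ball seat. Then let go, press the handle fully down to lock the coupler, and leave it there. Do not knock the microscope or disturb the jar, dish and screwdriver.

Things in the scene. Friction and masses are not known exactly. Their poses are not given: they have to be found in the camera images.
- grip (a point): Centre of the blue grip block on the loose carriage: 30 long (x), 28 wide (y, the faces to grasp), top 22 mm above. Axes: x forward (nose), y left, z up. It stands on a black coupler head 60 x 60 mm whose top is 24 mm below this point and whose rim, the flat underside, is 79 mm below. Carriage about 0.85 kg (+-10 %), starting flat on the bench, nose roughly away from the robot.
- socket (a point): Centre of the carriage's socket, where the ball's centre lies when fully seated: 48 mm below the grip centre along the carriage's z. Carriage axes. The cavity is a 40 x 40 mm well, open downwards: roof 18 mm above this point, rim 31 mm below it, 2 mm of play round the ball.
- tail (a point): Point on the underside of the carriage's tail: two rails, 40 mm wide over all and 20 mm high, that run back from the head to 125 mm behind the socket centre (a steel drum ends at 145 mm). This point lies mid-width, 85 mm behind the socket centre, 31 mm below it. Carriage axes. It lies on the rubber rest when mounted.
- handle (a joint): Handle angle, rad: 0 = fully down (locked), 0.75 = fully raised; starts at 0 to 0.15. Stiff hinge: it stays where left and moves under about 1.6 N at the knob; over 3 N upwards there tips the carriage, as does a tight pinch that does not turn with the bar. Its pawl hooks under the ball: it bars the ball's way unless the handle is up, and goes fully down only with the ball seated.
- knob (a point): Centre of the red cross-bar at the handle's end: a cylinder 18 mm across, 28 mm long, along the carriage's y. With the handle down it lies 78 mm behind and 18 mm above the hinge, with 25 mm of air between it and the rails. Raising swings it up and forwards on an arc about the hinge; fully raised it is about 81 mm behind and 71 mm above the socket centre.
- hinge (a point): Handle hinge on the carriage, axis along the carriage's y: 36 mm behind the socket centre and 5 mm above it. Carriage axes.
- mount (a point): On the sloping bed of the fixed stand: centre of the steel ball (36 mm across, on a 16 mm neck) with its post at its lowest. The post is clamped 0 to 10 mm farther out along z, differently each time and not reported: find the seat by touch. Axes: x up the slope (away from the robot), y left, z square out of the bed, leaning 30 degrees from vertical back towards the robot.
- pad (a point): Centre of the top of the rubber rest on the bed, 30 x 60 mm (x, y): 85 mm down-slope of the mount point and 32 mm below it along the bed's z. Bed axes. The mounted carriage's rails lie on it, pitched 1 to 8 degrees tail-down according to the ball's height: the ball seats first, then the tail settles.
- microscope: White stereo microscope on a boom, fixed to the stand: origin on the bench 122 mm below mount, axes level, x away from the robot. Its body, 105 mm across, hangs over the bed: nearest face 3 mm beyond the mount point in x, underside 190 mm above the bench. An upright gripper does not fit: lean it back along the bed's z. Column at x 75, y 165 mm. Not to be knocked.
- jar_mid (a point): Middle of a brown jar, 56 mm across, 85 mm high, a bystander.
- dish_mid (a point): Middle of a shallow glass dish, 84 mm across, 18 mm high, on the stand's base plate left of the bed, a bystander.
- driver: Screwdriver lying on the bench, a bystander.
There are look-alikes about, which are no part of the job. Of the things that look like the part that bears grip, the middle-sized one is meant.

How it is judged:
On the way, in this order (a step that is already met when the one before it is completed fails the run):
1. the coupler handle is raised (over 0.62 rad) (value of joint handle above 0.62 rad), for 0.1 s.
2. the socket sits on the ball (within 5 mm sideways, bearing on it with over 1 N) with the handle still up (over 0.5 rad) and the carriage still held by the fingers (x of socket in the frame of mount between -0.005 and 0.005 m and y of socket in the frame of mount between -0.005 and 0.005 m and z of socket in the frame of mount between -0.004 and 0.014 m and contact force between post and carriage above 1 N and value of joint handle above 0.5 rad and contact force between the fingers and carriage above 2 N), for 0.2 s.
3. the handle is pressed down (under 0.07 rad) with the socket on the ball (x of socket in the frame of mount between -0.005 and 0.005 m and y of socket in the frame of mount between -0.005 and 0.005 m and z of socket in the frame of mount between -0.004 and 0.014 m and value of joint handle below 0.07 rad), for 0.2 s.
At the end, for the whole second after the job is handed in: The socket sits on the ball (within 5 mm sideways of the bed's ball axis and bearing on it), the handle is down (under 0.07 rad), the tail lies on the rubber rest (within 20 mm of its middle line and 6 mm of its top), and the carriage is released and at rest (all of step 3 and contact force between post and carriage above 0.3 N and y of tail in the frame of pad between -0.02 and 0.02 m and z of tail in the frame of pad between -0.004 and 0.006 m and contact force between the fingers and carriage below 0.2 N and linear speed of carriage below 0.02 m/s); the robot touches nothing.
It fails at once if the ball is loaded with more than 60 N by the carriage (contact force between post and carriage above 60 N).
It fails at once if the microscope is knocked (over 4 N) (contact force between anything else and microscope above 4 N).
It fails at once if the jar, dish or screwdriver is moved more than 20 mm (distance of any of jar_mid, dish_mid, driver from where it was at the start of the episode above 0.02 m).
It also fails if it takes over 61 s, if anything falls off the work surface, if the arm or the gripper's body presses on something with over 40 N, if the wrist force passes 120 N, or if a joint passes its speed limit or range.

## Working session

There is one attempt and no reset: what is moved stays moved. The work goes in short steps, Python scripts to look and compute and a tool call to move; the robot and the scene stay as the last step left them, time stands still between calls to the robot, and variables do not carry over. Pictures are saved under pics/ and viewed, at most 10 in all, crops included, and the job is handed in when it is done.

Besides the shell and the picture viewer there is one more tool, called after "Emit:" by a JSON object that holds its "name" and its "arguments". play_rows: Moves the arm, as the interface text tells. Its arguments: {"type":"object","properties":{"motion":{"type":"array"},"jaw":{"type":"number"},"newtons":{"type":"number"}},"required":["motion"]}

```bash
ls; mkdir -p pics
cat > h.py <<'E'
import numpy as np, cv2
from plant import arm
from scipy.spatial.transform import Rotation as R
def snap(n,f=None):
    s=arm.snapshot(n)
    if f: cv2.imwrite('pics/'+f,s['pixels'][:,:,::-1])
    return s
def att(a):
    a=np.array(a,float)
    return a if a.shape==(3,3) else R.from_quat(a).as_matrix()
def ray(s,u,v):
    d=np.array([(u-s['cx'])/s['fx'],(v-s['cy'])/s['fy'],1.]); 
    return np.array(s['origin']),att(s['attitude'])@(d/np.linalg.norm(d))
def onz(s,u,v,z):
    o,d=ray(s,u,v); return o+d*(z-o[2])/d[2]
def proj(s,p):
    q=att(s['attitude']).T@(np.array(p)-s['origin']); return s['cx']+s['fx']*q[0]/q[2],s['cy']+s['fy']*q[1]/q[2]
def tri(a,b):
    (o1,d1),(o2,d2)=a,b
    t=np.linalg.lstsq(np.c_[d1,-d2],o2-o1,rcond=None)[0]
    p,q=o1+d1*t[0],o2+d2*t[1]; return (p+q)/2,np.linalg.norm(p-q)
E
python3 - <<'E'
from h import *
print(arm.observe())
ss={n:snap(n,n+'0.png') for n in('side','top')}
cv2.imwrite('pics/w0.png',arm.snapshot('wrist')['pixels'][:,:,::-1])
for n,s in ss.items():
    print(n,{k:np.round(s[k],3).tolist() for k in s if k!='pixels'})
    for l in ['grip','handle','knob','socket','tail','mount','pad','microscope','jar_mid','dish_mid','driver']:
        try: print(l,[(np.round(d['rect']).tolist(),round(d['p'],2)) for d in arm.spot_in(n,l)])
        except Exception as e: print(l,e)
E
```

```text
pics
{'clock': 0.0, 'joint_positions': array([ 9.48923850e-01,  2.45848994e-01,  1.55902244e+00, -3.30752845e-05,
        1.33867365e+00, -1.74101137e-01]), 'joint_vel': array([-0.00053881, -0.00137422, -0.00104341, -0.0028003 ,  0.00113791,
        0.00047531]), 'joint_efforts': array([-1.15888717e-03, -4.29510498e+01, -3.26122713e+01, -1.66166060e-04,
        5.38821914e-03,  2.98032080e-05]), 'tool_pos': array([0.28111118, 0.5854804 , 0.24415342]), 'eef_rot': array([ 2.22016150e-01,  9.75042499e-01, -9.06152175e-04, -3.63511886e-04]), 'force': array([-0.9257252 ,  0.58988491, -1.14939784]), 'torque': array([ 0.0535736 ,  0.01631256, -0.04526756]), 'finger_force': 0.0, 'width': 0.9991612236263923}
side {'fx': 494.922, 'fy': 494.922, 'cx': 286.665, 'cy': 209.397, 'origin': [0.282, -1.048, 0.993], 'attitude': [0.911, -0.108, 0.052, -0.395]}
grip [([382.0, 278.0, 24.0, 46.0], 0.94), ([191.0, 279.0, 80.0, 92.0], 0.68), ([311.0, 247.0, 66.0, 53.0], 0.66)]
handle [([205.0, 288.0, 42.0, 39.0], 0.89), ([301.0, 250.0, 29.0, 10.0], 0.76)]
knob [([299.0, 251.0, 35.0, 14.0], 0.77), ([203.0, 28
[... 907 characters left out ...]
0], 0.95), ([323.0, 188.0, 27.0, 58.0], 0.94), ([363.0, 135.0, 43.0, 22.0], 0.6)]
handle [([330.0, 199.0, 15.0, 31.0], 0.73), ([360.0, 288.0, 46.0, 30.0], 0.73)]
knob [([358.0, 290.0, 43.0, 36.0], 0.94), ([329.0, 196.0, 20.0, 31.0], 0.5)]
socket [([324.0, 189.0, 32.0, 64.0], 0.9), ([363.0, 135.0, 46.0, 20.0], 0.65), ([342.0, 300.0, 86.0, 58.0], 0.65)]
tail [([364.0, 139.0, 42.0, 21.0], 0.74), ([324.0, 188.0, 32.0, 63.0], 0.73)]
mount [([203.0, 155.0, 35.0, 54.0], 0.75)]
pad [([201.0, 155.0, 32.0, 48.0], 0.71)]
microscope []
jar_mid [([310.0, 105.0, 20.0, 26.0], 0.84), ([329.0, 199.0, 16.0, 30.0], 0.19)]
dish_mid [([165.0, 181.0, 30.0, 27.0], 0.98)]
driver [([403.0, 200.0, 11.0, 65.0], 0.63)]
```

Run:
```python
import cv2,numpy as np
s=cv2.imread('pics/side0.png')[20:370,150:430];t=cv2.imread('pics/top0.png')[60:360,130:430]
cv2.imwrite('pics/s1.png',cv2.resize(s,None,fx=1.7,fy=1.7,interpolation=cv2.INTER_CUBIC))
cv2.imwrite('pics/t1.png',cv2.resize(t,None,fx=2,fy=2,interpolation=cv2.INTER_CUBIC))
```

```text
(no output)
```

View pics/s1.png

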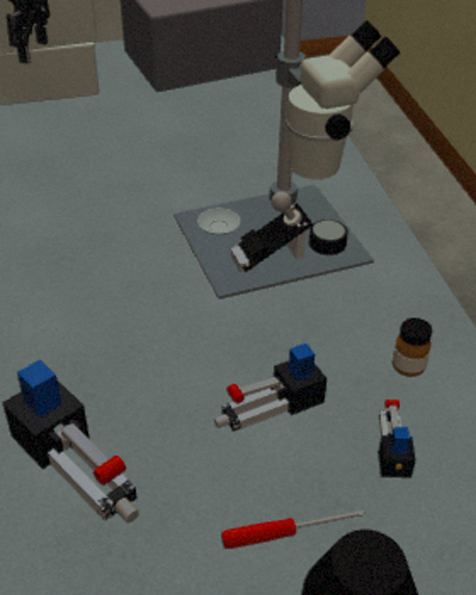

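View pics/t1.png

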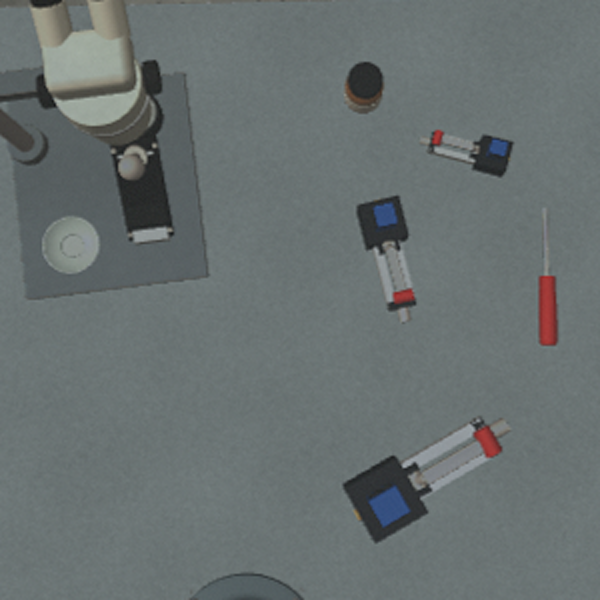

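The middle-sized carriage is at side px (~328,232) and top px (~322,167), with its tail towards the robot. The ball is at side (~322,148) and top (~196,142), with the white pad at top (~206,177).

Run:
```python
from h import *
S={}
for n,box in (('side',(270,215,350,275)),('top',(300,150,350,225))):
    s=snap(n);S[n]=s
    im=s['pixels'].astype(int);x0,y0,x1,y1=box
    for c,m in (('blue',(im[...,2]>im[...,0]*1.5)&(im[...,2]>im[...,1]*1.35)&(im[...,2]>60)),('red',(im[...,0]>2*im[...,1])&(im[...,0]>70))):
        k=np.zeros(m.shape,bool);k[y0:y1,x0:x1]=m[y0:y1,x0:x1]
        v,u=np.nonzero(k);S[n,c]=(u.mean(),v.mean());print(n,c,len(u),S[n,c],u.min(),u.max(),v.min(),v.max())
for c in('blue','red'):
    print(c,tri(ray(S['side'],*S['side',c]),ray(S['top'],*S['top',c])))
print('ball',tri(ray(S['side'],321.8,147.6),ray(S['top'],196.5,142.5)))
print('bluetop z.1', onz(S['top'],*S['top','blue'],.098),'red',onz(S['top'],*S['top','red'],.06))
def crop(n,x0,y0,w,h,f):
    return cv2.resize(S[n]['pixels'][y0:y0+h,x0:x0+w,::-1],(w*f,h*f),interpolation=cv2.INTER_CUBIC)
a=crop('side',250,125,66,70,6) if 0 else crop('side',275,125,66,70,6)
b=crop('top',175,125,66,70,6)
cv2.imwrite('pics/b.png',np.hstack([a,b]))
```

```text
side blue 95 (np.float64(327.4947368421053), np.float64(227.1263157894737)) 320 334 222 242
side red 68 (np.float64(288.13235294117646), np.float64(250.94117647058823)) 284 293 246 256
top blue 117 (np.float64(322.29059829059827), np.float64(166.92307692307693)) 316 328 161 173
top red 51 (np.float64(331.11764705882354), np.float64(207.8235294117647)) 327 336 205 211
blue (array([ 0.60436798, -0.20384392,  0.09600806]), np.float64(0.00067644857419439))
red (array([ 0.4945083 , -0.22857239,  0.05991005]), np.float64(0.00016726700926883396))
ball (array([0.68780192, 0.14466652, 0.08498472]), np.float64(0.012591314912886644))
bluetop z.1 [ 0.60436526 -0.20377086  0.098     ] red [ 0.49458343 -0.22857737  0.06      ]
```

View pics/b.png

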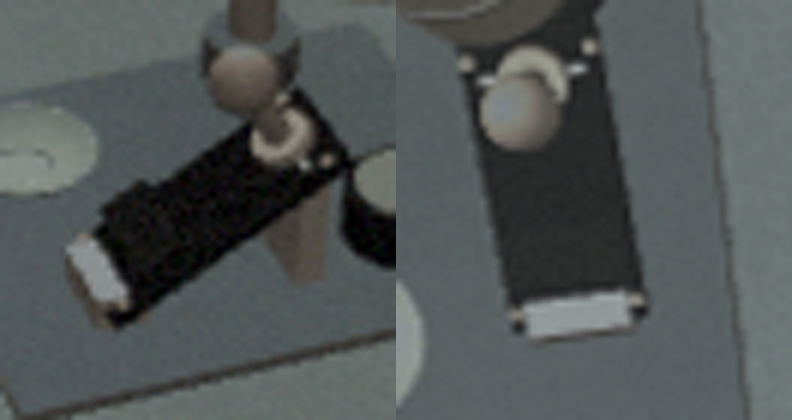

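Run:
```python
from h import *
S={n:snap(n) for n in('side','top')}
P=lambda u,v:(u/6+275,v/6+125); Q=lambda u,v:((u-396)/6+175,v/6+125)
for n,a,b in (('ball',(245,80),(520,113)),('ring',(283,138),(534,75)),('white',(97,270),(580,316)),('screwR',(328,160),(589,46)),('screwL',(280,98),(467,64)),('bedlowR',(118,325),(640,312)),('wL',(82,243),(530,320)),('wR',(118,300),(634,310))):
    p,e=tri(ray(S['side'],*P(*a)),ray(S['top'],*Q(*b)));print(n,p.round(4),round(e,4))
for l in('grip','jar_mid'): pass
```

```text
ball [0.67   0.1401 0.1265] 0.003
ring [0.695  0.1414 0.0859] 0.001
white [0.5917 0.129  0.0269] 0.0026
screwR [0.7094 0.1151 0.088 ] 0.0021
screwL [0.7012 0.1722 0.0887] 0.0013
bedlowR [0.5961 0.1023 0.0104] 0.0033
wL [0.5899 0.1533 0.0266] 0.0021
wR [0.5952 0.1028 0.0267] 0.0046
```

The ball sits about 5 mm out on its post, at about (0.670, 0.140, 0.1265). The carriage heads about 12.7°. I'll move the arm towards the carriage, keeping clear of the microscope.

Emit:
{"name": "play_rows", "arguments": {"motion": [{"delta_pos": [0, -5, -5], "turn": 0.15}, {"delta_pos": [0, -9.5, -8], "turn": 0.3}, {"delta_pos": [-52.4, -58.6, -10], "turn": 2.47}, {"delta_pos": [-52.4, -58.6, -10], "turn": 2.47}, {"delta_pos": [-52.4, -58.6, -10], "turn": 2.47}, {"delta_pos": [-52.4, -58.6, -10], "turn": 2.47}, {"delta_pos": [-52.4, -58.6, -10], "turn": 2.47}, {"delta_pos": [-52.4, -58.6, -10], "turn": 2.47}, {"delta_pos": [-52.4, -58.6, -10], "turn": 2.47}, {"delta_pos": [-52.4, -58.6, -10], "turn": 2.47}, {"delta_pos": [-52.4, -58.6, -10], "turn": 2.47}, {"delta_pos": [-52.4, -58.6, -10], "turn": 2.47}], "jaw": 100}}

```text
clock: 2.65
tool_pos: [0.4205, 0.0469, 0.3348]
eef_rot: [0.903, 0.429, 0.001, 0.0]
force: [2.1, 1.4, -0.2]
width: 1.0
finger_force: 0.0
```

Run:
```python
from h import *
o=arm.observe();s=arm.snapshot('wrist');im=s['pixels']
print(o['tool_pos'],o['eef_rot'],{k:np.round(s[k],4).tolist() for k in s if k!='pixels'})
cv2.imwrite('pics/w1.png',cv2.resize(im[:,:,::-1],None,fx=1.4,fy=1.4))
np.savez('w1.npz',im=im,p=o['tool_pos'],q=o['eef_rot'])
```

```text
[0.42052064 0.04687103 0.33481882] [9.03172828e-01 4.29276422e-01 6.76850316e-04 3.70921544e-04] {'fx': 325.1923, 'fy': 325.1923, 'cx': 273.7604, 'cy': 208.9517, 'T_tool_cam': [[-0.0014, -0.9494, -0.3141, 0.081], [1.0, -0.0012, -0.0008, 0.0004], [0.0004, -0.3141, 0.9494, -0.1286], [0.0, 0.0, 0.0, 1.0]]}
```

View pics/w1.png

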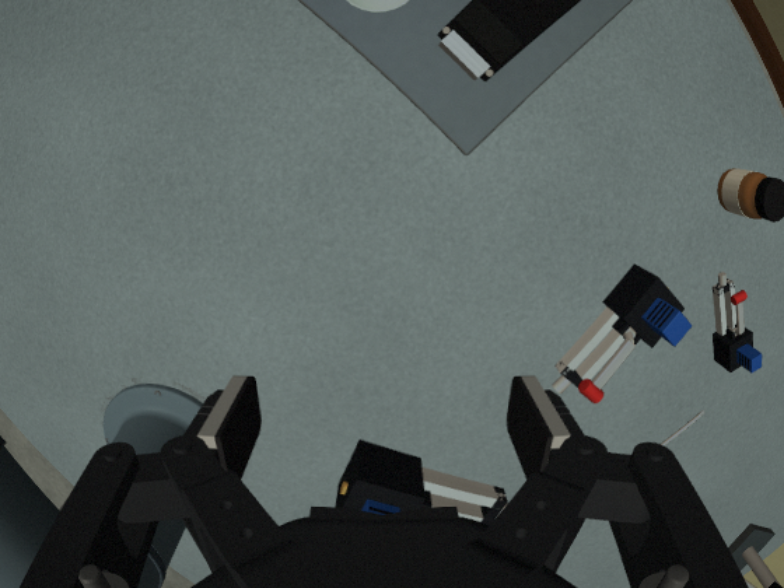

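Emit:
{"name": "play_rows", "arguments": {"motion": [{"delta_pos": [-11.8, 19.9, 0], "turn": 0.665}, {"delta_pos": [-11.8, 19.9, 0], "turn": 0.665}, {"delta_pos": [-11.8, 19.9, 0], "turn": 0.665}, {"delta_pos": [-11.8, 19.9, 0], "turn": 0.665}, {"delta_pos": [-11.8, 19.9, 0], "turn": 0.665}, {"delta_pos": [-11.8, 19.9, 0], "turn": 0.665}]}}

```text
clock: 3.3
tool_pos: [0.502, -0.171, 0.3338]
eef_rot: [0.994, 0.112, -0.0, 0.0]
force: [-0.5, 0.4, 0.3]
width: 0.998
finger_force: 0.0
```

The wrist view shows the carriage, knob at (592,391) in the enlarged picture, with the bed's lower end at the top. Next I'll half-turn the tool so its camera side faces the robot, and see how the arm behaves at the limit of its reach, since the tool must end up leaning.

Emit:
{"name": "play_rows", "arguments": {"motion": [{"delta_pos": [38, 24, 0], "turn": -3.14}, {"delta_pos": [38, 24, 0], "turn": -3.14}, {"delta_pos": [38, 24, 0], "turn": -3.14}, {"delta_pos": [38, 24, 0], "turn": -3.14}, {"delta_pos": [38, 24, 0], "turn": -3.14}, {"delta_pos": [38, 24, 0], "turn": -3.14}, {"delta_pos": [38, 24, 0], "turn": -3.14}, {"delta_pos": [38, 24, 0], "turn": -3.14}, {"delta_pos": [38, 24, 0], "turn": -3.14}, {"delta_pos": [38, 24, 0], "turn": -3.14}, {"delta_pos": [38, 24, 0], "turn": -3.14}, {"delta_pos": [38, 24, 0], "turn": -3.14}]}}

```text
clock: 4.5
tool_pos: [0.9073, -0.3075, 0.3228]
eef_rot: [0.567, 0.823, 0.008, 0.018]
force: [-0.1, 0.1, 0.0]
width: 1.001
finger_force: 0.0
```

Run:
```python
from h import *
o=arm.observe();print(o['joint_positions'].round(3),o['tool_pos'],R.from_quat(o['eef_rot']).as_matrix().round(3))
```

```text
[-0.447  1.13   0.131  0.011  1.841 -0.809] [ 0.90726819 -0.3074503   0.32275511] [[-0.356  0.934  0.04 ]
 [ 0.934  0.357 -0.008]
 [-0.021  0.034 -0.999]]
```

Emit:
{"name": "play_rows", "arguments": {"motion": [{"delta_pos": [-12.7, 15.4, 0], "turn": 0}, {"delta_pos": [-12.7, 15.4, 0], "turn": 0}, {"delta_pos": [-12.7, 15.4, 0], "turn": 0}]}}

```text
clock: 4.8
tool_pos: [0.9212, -0.3131, 0.3021]
eef_rot: [0.57, 0.821, 0.013, 0.036]
force: [0.0, -0.1, -0.2]
width: 1.0
finger_force: 0.0
```

Run:
```python
from h import *
o=arm.observe();print(o['joint_positions'].round(3),o['tool_pos'],R.from_quat(o['eef_rot']).as_matrix().round(3))
```

```text
[-0.447  1.154  0.129  0.014  1.784 -0.801] [ 0.92117093 -0.31309898  0.30206477] [[-0.348  0.934  0.073]
 [ 0.936  0.351 -0.02 ]
 [-0.044  0.062 -0.997]]
```

Pushing outward at the reach limit tilts the tool outward, and the tilt carries over into the next call. That gives me the lean. Now to the knob.

```bash
cat >> h.py <<'E'
def go(p,head=None,o=None):
    o=o or arm.observe(); M=R.from_quat(o['eef_rot']).as_matrix()
    d=M.T@(np.array(p)-o['tool_pos'])*100
    t=0
    if head is not None:
        h=np.array([np.cos(np.radians(head)),np.sin(np.radians(head)),0]); v=M.T@h; t=np.arctan2(v[1],v[0])
    print('go',np.round(d,2).tolist(),'turn',round(t,3)); 
def st():
    o=arm.observe();M=R.from_quat(o['eef_rot']).as_matrix()
    print(round(o['clock'],2),'q',o['joint_positions'].round(3),'p',o['tool_pos'].round(4),'x',M[:,0].round(3),'z',M[:,2].round(3),'F',o['force'].round(1),'w',round(o['width'],3),'ff',round(o['finger_force'],1))
def wray(s,o,u,v):
    r=np.hypot(u-s['cx'],v-s['cy']);th=r/s['fx'];a=np.array([(u-s['cx'])/r*np.sin(th),(v-s['cy'])/r*np.sin(th),np.cos(th)])
    T=np.array(s['T_tool_cam']);M=R.from_quat(o['eef_rot']).as_matrix()
    return M@T[:3,3]+o['tool_pos'],M@T[:3,:3]@a
def wproj(s,o,p):
    T=np.array(s['T_tool_cam']);M=R.from_quat(o['eef_rot']).as_matrix()
    c=T[:3,:3].T@(M.T@(np.array(p)-o['tool_pos'])-T[:3,3]);rr=np.hypot(c[0],c[1]);th=np.arctan2(rr,c[2])
    return s['cx']+s['fx']*th*c[0]/rr,s['cy']+s['fx']*th*c[1]/rr
E
python3 -c "
from h import *
go([.4945,-.2286,.25],192.7)"
```

```text
go [23.01, -37.23, 1.89] turn -1.436
```

Emit:
{"name": "play_rows", "arguments": {"motion": [{"delta_pos": [23, -37.2, 1.9], "turn": -1.436}, {"delta_pos": [23, -37.2, 1.9], "turn": -1.436}, {"delta_pos": [23, -37.2, 1.9], "turn": -1.436}, {"delta_pos": [23, -37.2, 1.9], "turn": -1.436}, {"delta_pos": [23, -37.2, 1.9], "turn": -1.436}, {"delta_pos": [23, -37.2, 1.9], "turn": -1.436}, {"delta_pos": [23, -37.2, 1.9], "turn": -1.436}, {"delta_pos": [23, -37.2, 1.9], "turn": -1.436}, {"delta_pos": [23, -37.2, 1.9], "turn": -1.436}, {"delta_pos": [23, -37.2, 1.9], "turn": -1.436}, {"delta_pos": [23, -37.2, 1.9], "turn": -1.436}]}}

```text
clock: 5.9
tool_pos: [0.4891, -0.226, 0.2466]
eef_rot: [-0.112, 0.993, -0.012, 0.033]
force: [0.4, -0.0, -0.4]
width: 1.0
finger_force: 0.0
```

Run:
```python
from h import *
st();o=arm.observe();s=arm.snapshot('wrist');im=s['pixels'].astype(int)
red=(im[...,0]>2*im[...,1])&(im[...,0]>70);blue=(im[...,2]>im[...,0]*1.5)&(im[...,2]>im[...,1]*1.35)&(im[...,2]>60)
for m in(red,blue):
    n,l,stt,c=cv2.connectedComponentsWithStats(m.astype(np.uint8))
    print([(c[i].round(1).tolist(),stt[i].tolist()) for i in range(1,n) if stt[i,4]>60])
print('knob pred',wproj(s,o,[.4945,-.2286,.056]),'grip top',wproj(s,o,[.6044,-.2038,.101]))
cv2.imwrite('pics/w2.png',im[:,:,::-1])
go([.4945,-.2286,.14],192.7)
```

```text
5.9 q [-0.657 -0.058  1.881  0.03   1.254 -2.461] p [ 0.4891 -0.226   0.2466] x [-0.973 -0.224 -0.063] z [ 0.068 -0.016 -0.998] F [ 0.4 -0.  -0.4] w 1.0 ff 0.0
[([110.9, 115.4], [99, 76, 27, 82, 1553]), ([277.5, 179.0], [264, 171, 28, 17, 471]), ([199.8, 323.6], [194, 318, 13, 13, 110])]
[([276.2, 294.5], [263, 283, 27, 24, 595])]
knob pred (np.float64(276.08975759748995), np.float64(177.93414867843296)) grip top (np.float64(274.5917429540152), np.float64(296.5123413512074))
go [0.48, 0.21, 10.86] turn 0.004[ WARN:0@0.483] global loadsave.cpp:1063 imwrite_ Unsupported depth image for selected encoder is fallbacked to CV_8U.
```

View pics/w2.png

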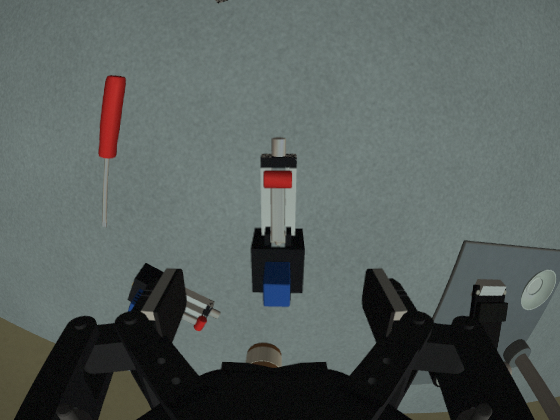

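The knob and grip block project within 2 px of the positions I predicted, so the estimates are good. Next I go down over the knob.

Emit:
{"name": "play_rows", "arguments": {"motion": [{"delta_pos": [0.4, 0.2, 5], "turn": 0}, {"delta_pos": [0.4, 0.2, 10], "turn": 0}, {"delta_pos": [0.4, 0.2, 14], "turn": 0}, {"delta_pos": [0.4, 0.2, 14], "turn": 0}, {"delta_pos": [0.4, 0.2, 14], "turn": 0}], "jaw": 60, "newtons": 20}}

```text
clock: 6.45
tool_pos: [0.5018, -0.2313, 0.1113]
eef_rot: [-0.111, 0.993, -0.015, 0.036]
force: [0.4, -0.7, 1.4]
width: 0.602
finger_force: 0.0
```

Run:
```python
from h import *
st();o=arm.observe();s=arm.snapshot('wrist');im=s['pixels'].astype(int)
red=(im[...,0]>2*im[...,1])&(im[...,0]>70)
n,l,stt,c=cv2.connectedComponentsWithStats(red.astype(np.uint8))
print([(c[i].round(1).tolist(),stt[i].tolist()) for i in range(1,n) if stt[i,4]>60])
print('knob pred',wproj(s,o,[.4945,-.2286,.056]))
go([.4945,-.2286,.051],192.7)
```

```text
6.45 q [-0.65   0.143  1.944  0.035  0.982 -2.461] p [ 0.5018 -0.2313  0.1113] x [-0.973 -0.221 -0.069] z [ 0.076 -0.021 -0.997] F [ 0.4 -0.7  1.4] w 0.602 ff 0.0
[([44.0, 121.9], [29, 65, 33, 119, 3155]), ([286.7, 227.2], [263, 212, 49, 30, 1356])]
knob pred (np.float64(284.67418128505875), np.float64(223.84477825570102))
go [1.16, 0.76, 6.11] turn -0.001
```

Emit:
{"name": "play_rows", "arguments": {"motion": [{"delta_pos": [1.05, 0.85, 0], "turn": 0}, {"delta_pos": [1.05, 0.85, 3], "turn": 0}, {"delta_pos": [1.05, 0.85, 6], "turn": 0}, {"delta_pos": [1.05, 0.85, 6], "turn": 0}, {"delta_pos": [1.05, 0.85, 6], "turn": 0}, {"delta_pos": [1.05, 0.85, 6], "turn": 0}]}}

```text
clock: 7.1
tool_pos: [0.4954, -0.2277, 0.0528]
eef_rot: [-0.111, 0.993, -0.016, 0.038]
force: [0.7, 0.2, 0.4]
width: 0.602
finger_force: 0.0
```

Emit:
{"name": "play_rows", "arguments": {"motion": [{"delta_pos": [0, 0, 0], "turn": 0}, {"delta_pos": [0, 0, 0], "turn": 0}, {"delta_pos": [0, 0, 0], "turn": 0}], "jaw": 33}}

```text
clock: 7.4
tool_pos: [0.4944, -0.2273, 0.051]
eef_rot: [-0.111, 0.993, -0.016, 0.037]
force: [-0.3, -2.0, 1.8]
width: 0.331
finger_force: 4.7
```

Run:
```python
from h import *
st();o=arm.observe();s=arm.snapshot('wrist');im=s['pixels']
cv2.imwrite('pics/w3.png',im[100:420,120:440,::-1])
```

```text
7.4 q [-0.652  0.229  1.98   0.038  0.857 -2.469] p [ 0.4944 -0.2273  0.051 ] x [-0.973 -0.221 -0.071] z [ 0.077 -0.023 -0.997] F [-0.3 -2.   1.8] w 0.331 ff 4.7
```

View pics/w3.png

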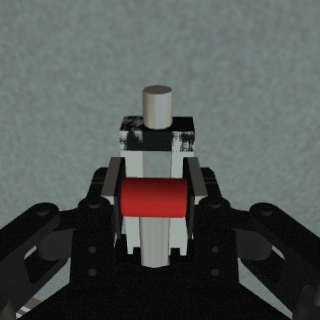

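Emit:
{"name": "play_rows", "arguments": {"motion": [{"delta_pos": [0, 0, 0], "turn": 0}, {"delta_pos": [-0.22, 0, -0.54], "turn": 0}, {"delta_pos": [-0.46, 0, -1.04], "turn": 0}, {"delta_pos": [-0.74, 0, -1.52], "turn": 0}, {"delta_pos": [-1.05, 0, -1.99], "turn": 0}, {"delta_pos": [-1.05, 0, -1.99], "turn": 0}], "jaw": 31.5}}

```text
clock: 8.05
tool_pos: [0.5024, -0.2233, 0.0707]
eef_rot: [-0.111, 0.993, -0.014, 0.036]
force: [-1.7, -0.0, -0.4]
width: 0.327
finger_force: 20.9
```

Run:
```python
from h import *
st();o=arm.observe();s=arm.snapshot('wrist');im=s['pixels']
cv2.imwrite('pics/w4.png',im[60:420,100:460,::-1])
```

```text
8.05 q [-0.637  0.206  1.961  0.036  0.902 -2.452] p [ 0.5024 -0.2233  0.0707] x [-0.973 -0.222 -0.069] z [ 0.075 -0.021 -0.997] F [-1.7 -0.  -0.4] w 0.327 ff 20.9
```

View pics/w4.png

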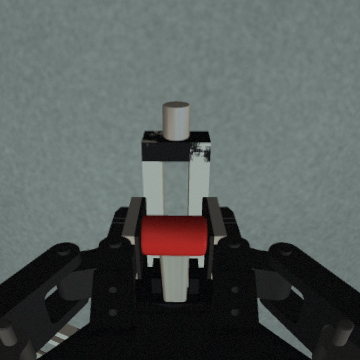

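Emit:
{"name": "play_rows", "arguments": {"motion": [{"delta_pos": [-0.35, 0, -0.44], "turn": 0}, {"delta_pos": [-0.72, 0, -0.85], "turn": 0}, {"delta_pos": [-1.13, 0, -1.24], "turn": 0}, {"delta_pos": [-1.56, 0, -1.6], "turn": 0}, {"delta_pos": [-2.0, 0, -1.93], "turn": 0}, {"delta_pos": [-2.3, 0, -2.12], "turn": 0}, {"delta_pos": [-2.3, 0, -2.12], "turn": 0}, {"delta_pos": [-2.3, 0, -2.12], "turn": 0}], "jaw": 32.5}}

```text
clock: 8.9
tool_pos: [0.5238, -0.2184, 0.0937]
eef_rot: [-0.111, 0.993, -0.015, 0.037]
force: [-0.3, 0.2, -0.2]
width: 0.325
finger_force: 14.9
```

Run:
```python
from h import *
st();o=arm.observe();s=arm.snapshot('wrist');im=s['pixels'].astype(int)
red=(im[...,0]>2*im[...,1])&(im[...,0]>70)
n,l,stt,c=cv2.connectedComponentsWithStats(red.astype(np.uint8))
print([(c[i].round(1).tolist(),stt[i].tolist()) for i in range(1,n) if stt[i,4]>60])
h=np.array([.9755,.2198,0])
hin=np.array([.4955,-.2278,.036])+h*.0775; print(hin)
for th in(.5,.6,.65,.7,.75):
    p=hin+80*.001*np.array([-np.cos(.227+th)*h[0],-np.cos(.227+th)*h[1],np.sin(.227+th)]);print(th,p.round(4),np.round(wproj(s,o,p),1))
for n in('side','top'):
  S=snap(n);m=S['pixels'].astype(int);r=(m[...,0]>2*m[...,1])&(m[...,0]>60)
  k,l,q,c=cv2.connectedComponentsWithStats(r.astype(np.uint8));print(n,[(c[i].round(1).tolist(),q[i,4]) for i in range(1,k) if q[i,4]>10])
```

```text
8.9 q [-0.606  0.203  1.913  0.032  0.95  -2.417] p [ 0.5238 -0.2184  0.0937] x [-0.973 -0.221 -0.071] z [ 0.077 -0.022 -0.997] F [-0.3  0.2 -0.2] w 0.325 ff 14.9
[([21.1, 96.9], [6, 37, 34, 125, 3422]), ([273.3, 293.9], [241, 275, 66, 38, 2296]), ([164.8, 394.6], [158, 389, 16, 14, 128])]
[ 0.57110125 -0.2107655   0.036     ]
0.5 [ 0.5128 -0.2239  0.0892] [268.3 259.7]
0.6 [ 0.5183 -0.2227  0.0949] [267.8 276.9]
0.65 [ 0.5212 -0.222   0.0975] [267.5 285.6]
0.7 [ 0.5243 -0.2213  0.1   ] [267.3 294.5]
0.75 [ 0.5274 -0.2206  0.1023] [267.2 303.3]
side [([97.4, 37.5], np.int32(36)), ([295.5, 234.4], np.int32(31)), ([380.4, 256.6], np.int32(32)), ([214.0, 296.0], np.int32(187)), ([301.8, 333.1], np.int32(461))]
top [([348.0, 128.2], np.int32(26)), ([403.4, 214.8], np.int32(263)), ([373.6, 280.4], np.int32(104))]
```

Emit:
{"name": "play_rows", "arguments": {"motion": [{"delta_pos": [-0.13, 0, -0.08], "turn": 0}, {"delta_pos": [-0.25, 0, -0.15], "turn": 0}, {"delta_pos": [-0.25, 0, -0.15], "turn": 0}, {"delta_pos": [-0.25, 0, -0.15], "turn": 0}]}}

```text
clock: 9.45
tool_pos: [0.5251, -0.2177, 0.0946]
eef_rot: [-0.111, 0.993, -0.015, 0.036]
force: [-3.3, -2.8, 0.5]
width: 0.328
finger_force: 14.0
```

Emit:
{"name": "play_rows", "arguments": {"motion": [{"delta_pos": [0, 0, 0], "turn": 0}, {"delta_pos": [0, 0, 0], "turn": 0}, {"delta_pos": [0, 0, -4], "turn": 0}, {"delta_pos": [0, 0, -9], "turn": 0}, {"delta_pos": [-4, 0, -11.5], "turn": 0}, {"delta_pos": [-7, 0, -11.5], "turn": 0}, {"delta_pos": [-7, 0, -11.5], "turn": 0}, {"delta_pos": [-7, 0, -11.5], "turn": 0}], "jaw": 70}}

```text
clock: 10.25
tool_pos: [0.5849, -0.1991, 0.2137]
eef_rot: [-0.111, 0.993, -0.014, 0.036]
force: [-0.2, -0.3, 0.5]
width: 0.699
finger_force: 0.0
```

Run:
```python
from h import *
st();o=arm.observe();s=arm.snapshot('wrist');im=s['pixels'].astype(int)
red=(im[...,0]>2*im[...,1])&(im[...,0]>70);blue=(im[...,2]>im[...,0]*1.5)&(im[...,2]>im[...,1]*1.35)&(im[...,2]>60)
for m in(red,blue):
    n,l,stt,c=cv2.connectedComponentsWithStats(m.astype(np.uint8))
    print([(c[i].round(1).tolist(),stt[i].tolist()) for i in range(1,n) if stt[i,4]>60])
for z in(.097,.102): print('knob pred',np.round(wproj(s,o,[.524,-.2213,z]),1))
print('griptop',np.round(wproj(s,o,[.6044,-.2038,.101]),1))
S=snap('top');m=S['pixels'].astype(int);b=(m[...,2]>m[...,0]*1.5)&(m[...,2]>m[...,1]*1.35)&(m[...,2]>60)
k,l,q,c=cv2.connectedComponentsWithStats(b.astype(np.uint8));print([(c[i].round(1).tolist(),q[i,4]) for i in range(1,k) if q[i,4]>10])
cv2.imwrite('pics/w5.png',im[:,:,::-1].astype(np.uint8))
```

```text
10.25 q [-0.519  0.158  1.719  0.021  1.189 -2.32 ] p [ 0.5849 -0.1991  0.2137] x [-0.973 -0.222 -0.069] z [ 0.075 -0.02  -0.997] F [-0.2 -0.3  0.5] w 0.699 ff 0.0
[([88.8, 37.2], [73, 0, 35, 78, 1636]), ([270.1, 116.0], [251, 105, 39, 23, 888]), ([179.0, 273.5], [173, 267, 14, 17, 88])]
[([271.4, 217.8], [254, 187, 35, 49, 1205]), ([107.9, 254.9], [94, 240, 32, 28, 415])]
knob pred [268.4 116.1]
knob pred [268.1 116.8]
griptop [268.1 221.1]
[([557.4, 63.8], np.int32(78)), ([378.5, 133.3], np.int32(70)), ([324.2, 312.6], np.int32(257))]
```

View pics/w5.png

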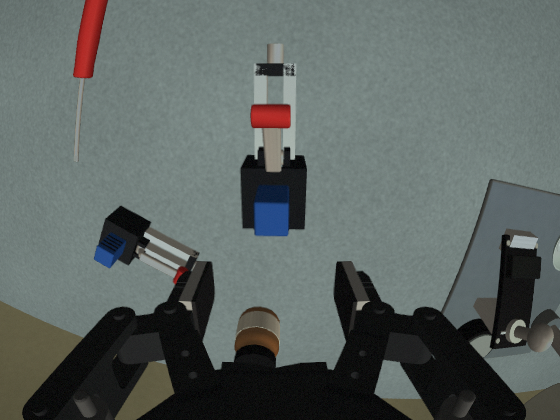

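```bash
python3 -c "
from h import *
go([.605,-.2015,.135],192.7);go([.605,-.2015,.079],192.7)"
```

```text
go [-1.49, -0.39, 7.94] turn -0.001
go [-1.11, -0.19, 13.53] turn -0.001
```

Emit:
{"name": "play_rows", "arguments": {"motion": [{"delta_pos": [-1.5, -0.4, 4], "turn": 0}, {"delta_pos": [-1.5, -0.4, 8], "turn": 0}, {"delta_pos": [-1.5, -0.4, 8], "turn": 0}, {"delta_pos": [-1.5, -0.4, 8], "turn": 0}]}}

```text
clock: 10.75
tool_pos: [0.6052, -0.2019, 0.135]
eef_rot: [-0.11, 0.993, -0.014, 0.035]
force: [-0.2, -0.2, 0.2]
width: 0.698
finger_force: 0.0
```

Run:
```python
from h import *
st();o=arm.observe();s=arm.snapshot('wrist');im=s['pixels'].astype(int)
blue=(im[...,2]>im[...,0]*1.5)&(im[...,2]>im[...,1]*1.35)&(im[...,2]>60)
n,l,stt,c=cv2.connectedComponentsWithStats(blue.astype(np.uint8))
print([(c[i].round(1).tolist(),stt[i].tolist()) for i in range(1,n) if stt[i,4]>60])
h=np.array([.9755,.2198,0]);w=np.array([-.2198,.9755,0]);g=np.array([.605,-.2015,.101])
for a,b,z in((15,14,0),(15,-14,0),(-15,14,0),(-15,-14,0),(-15,0,-44)): print(np.round(wproj(s,o,g+h*a/1e3+w*b/1e3+[0,0,z/1e3]),1))
go([.605,-.2015,.079],192.7)
```

```text
10.75 q [-0.506  0.295  1.713  0.021  1.06  -2.308] p [ 0.6052 -0.2019  0.135 ] x [-0.973 -0.22  -0.067] z [ 0.073 -0.02  -0.997] F [-0.2 -0.2  0.2] w 0.698 ff 0.0
[([277.9, 243.2], [252, 196, 52, 73, 2440]), ([71.7, 280.2], [54, 263, 40, 35, 705])]
[301.5 273.5]
[252.9 272.7]
[303.5 226.5]
[251.1 225.9]
[278.9 197.6]
go [0.52, 0.34, 5.77] turn -0.001
```

Emit:
{"name": "play_rows", "arguments": {"motion": [{"delta_pos": [0.7, 0.3, 2], "turn": 0}, {"delta_pos": [0.7, 0.3, 4.5], "turn": 0}, {"delta_pos": [0.7, 0.3, 5.7], "turn": 0}, {"delta_pos": [0.7, 0.3, 5.7], "turn": 0}, {"delta_pos": [0.7, 0.3, 5.7], "turn": 0}]}}

```text
clock: 11.3
tool_pos: [0.6041, -0.2023, 0.08]
eef_rot: [-0.111, 0.993, -0.015, 0.037]
force: [-0.3, -0.4, 0.6]
width: 0.697
finger_force: 0.0
```

Emit:
{"name": "play_rows", "arguments": {"motion": [{"delta_pos": [0, 0, 0], "turn": 0}, {"delta_pos": [0, 0, 0], "turn": 0}, {"delta_pos": [0, 0, 0], "turn": 0}, {"delta_pos": [0, 0, 0], "turn": 0}, {"delta_pos": [0, 0, 0], "turn": 0}, {"delta_pos": [0, 0, 0], "turn": 0}], "jaw": 10, "newtons": 70}}

```text
clock: 11.9
tool_pos: [0.6039, -0.2016, 0.0801]
eef_rot: [-0.111, 0.993, -0.014, 0.037]
force: [-1.9, 2.2, 6.9]
width: 0.314
finger_force: 69.2
```

```bash
python3 -c "
from h import *
st();go([.52,-.10,.36],188)"
```

```text
11.9 q [-0.507  0.367  1.736  0.024  0.961 -2.313] p [ 0.6039 -0.2016  0.0801] x [-0.973 -0.221 -0.07 ] z [ 0.077 -0.02  -0.997] F [-1.9  2.2  6.9] w 0.314 ff 69.2
go [3.95, 10.71, -28.76] turn 0.081
```

```bash
cat > kin.py <<'E'
import numpy as np
from scipy.optimize import least_squares
D=np.array([[.9489,.2458,1.559,0,1.3387,-.1741,.2811,.5855,.2442],[-.447,1.13,.131,.011,1.841,-.809,.9073,-.3075,.3228],[-.447,1.154,.129,.014,1.784,-.801,.9212,-.3131,.3021],
[-.657,-.058,1.881,.03,1.254,-2.461,.4891,-.226,.2466],[-.65,.143,1.944,.035,.982,-2.461,.5018,-.2313,.1113],[-.652,.229,1.98,.038,.857,-2.469,.4944,-.2273,.051],[-.606,.203,1.913,.032,.95,-2.417,.5238,-.2184,.0937],[-.519,.158,1.719,.021,1.189,-2.32,.5849,-.1991,.2137],[-.507,.367,1.736,.024,.961,-2.313,.6039,-.2016,.0801]])
def fk(k,q):
    a,L1,L2,Lt,d,off,o2,o3=k; s1=q[1]+o2; s2=s1+q[2]+o3; s3=q[1]+q[2]+q[4]
    r=a+L1*np.sin(s1)+L2*np.sin(s2)+Lt*np.sin(s3); z=d+L1*np.cos(s1)+L2*np.cos(s2)+Lt*np.cos(s3)
    c,s=np.cos(q[0]),np.sin(q[0]); return np.array([r*c-off*s,r*s+off*c,z])
f=least_squares(lambda k:np.r_[np.concatenate([fk(k,d)-d[6:] for d in D])*1e3,(k[6:])*5,k[0]*20],[0,.47,.5,.25,.2,.116,0,0])
K=f.x
if __name__=='__main__':
    print(K.round(4),np.abs(f.fun[:-3]).max())
    for j2 in(.2,.4,.6,.8,1.0):
        for t in(0,.3,.6): 
            q=[.14,j2,.13,0,np.pi-j2-.13-t,0];print(j2,t,fk(K,q).round(3))
E
python3 kin.py; python3 -c "
from h import *
np.savez('g.npz',q=arm.observe()['eef_rot'])"
```

```text
[ 0.0011  0.4196  0.572   0.24    0.2729  0.1172 -0.0012  0.1168] 3.7603849000986678
0.2 0 [0.311 0.162 0.96 ]
0.2 0.3 [0.381 0.172 0.971]
0.2 0.6 [0.445 0.181 1.002]
0.4 0 [0.487 0.187 0.876]
0.4 0.3 [0.557 0.197 0.887]
0.4 0.6 [0.621 0.206 0.918]
0.6 0 [0.643 0.209 0.759]
0.6 0.3 [0.713 0.219 0.77 ]
0.6 0.6 [0.777 0.228 0.801]
0.8 0 [0.772 0.227 0.612]
0.8 0.3 [0.843 0.237 0.623]
0.8 0.6 [0.907 0.246 0.654]
1.0 0 [0.871 0.241 0.443]
1.0 0.3 [0.941 0.251 0.454]
1.0 0.6 [1.005 0.26  0.485]
```

Emit:
{"name": "play_rows", "arguments": {"motion": [{"delta_pos": [0, 0, -1], "turn": 0}, {"delta_pos": [0, 0, -2.5], "turn": 0}, {"delta_pos": [0.5, 2, -6], "turn": 0}, {"delta_pos": [2, 5, -11], "turn": 0.04}, {"delta_pos": [4, 10.7, -16], "turn": 0.08}, {"delta_pos": [4, 10.7, -21], "turn": 0.08}, {"delta_pos": [4, 10.7, -26], "turn": 0.08}, {"delta_pos": [4, 10.7, -28.8], "turn": 0.08}, {"delta_pos": [4, 10.7, -28.8], "turn": 0.08}]}}

```text
clock: 12.8
tool_pos: [0.5205, -0.1004, 0.3673]
eef_rot: [-0.071, 0.996, -0.017, 0.043]
force: [1.1, -0.8, -6.3]
width: 0.318
finger_force: 73.0
```

Run:
```python
from h import *
st();o=arm.observe();s=arm.snapshot('wrist');cv2.imwrite('pics/w6.png',s['pixels'][:,:,::-1])
```

```text
12.8 q [-0.41  -0.171  1.768  0.011  1.453 -2.124] p [ 0.5205 -0.1004  0.3673] x [-0.986 -0.144 -0.084] z [ 0.088 -0.027 -0.996] F [ 1.1 -0.8 -6.3] w 0.318 ff 73.0
```

View pics/w6.png

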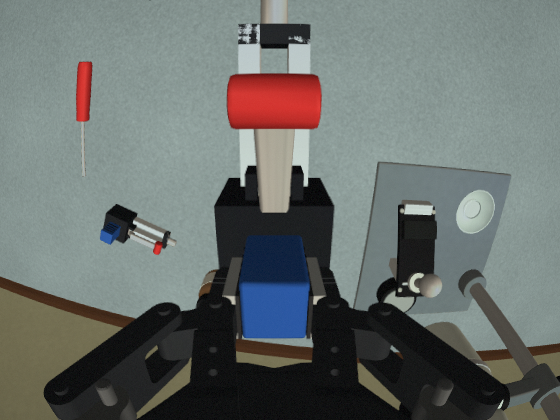

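```bash
cat > tgt.py <<'E'
from h import *
def carr(head,lean):  # columns carriage axes in world
    return R.from_euler('ZY',[np.radians(head),-np.radians(lean)]).as_matrix()
G=R.from_quat(np.load('g.npz')['q']).as_matrix()
CT=carr(13.2,0).T@G      # tool axes in carriage frame
def Mt(beta,lean): return carr(beta,lean)@CT
E
python3 - <<'E'
from tgt import *
from scipy.optimize import brentq
o=arm.observe();s=arm.snapshot('wrist')
S={n:snap(n) for n in('side','top')}
M=R.from_quat(o['eef_rot']).as_matrix()
C=M@CT.T;print('carriage axes now\n',C.round(3))
rb=wray(s,o,429.5,286.5)
P=[ray(S['side'],315.8,138.3),ray(S['top'],195.7,143.8),rb]
def near(P):
    A=sum(np.eye(3)-np.outer(d,d) for _,d in P);b=sum((np.eye(3)-np.outer(d,d))@p for p,d in P);x=np.linalg.solve(A,b)
    return x,[np.linalg.norm(np.cross(d,x-p)) for p,d in P]
print('ball',near(P),'wrist+top',tri(P[1],P[2]),'wrist+side',tri(P[0],P[2]))
# plate edges via wrist on z~0.006
for u,v in((378,163),(510,175),(357,305)): 
    p,d=wray(s,o,u,v);print((p+d*(.006-p[2])/d[2]).round(4))
for b in(6,7.5):
  for L in(30,33):
    T=Mt(b,L);z=T[:,2];f=lambda j:np.dot([-np.sin(j),np.cos(j),0],z-M[:,2]);j=brentq(f,-.5,.8)
    print(b,L,'ztool',z.round(3),'x',T[:,0].round(3),'J1',round(j,3))
cv2.imwrite('pics/c6.png',cv2.resize(s['pixels'][150:330,340:530,::-1],None,fx=3,fy=3,interpolation=cv2.INTER_CUBIC))
E
```

```text
carriage axes now
 [[ 0.989 -0.151 -0.01 ]
 [ 0.151  0.989 -0.001]
 [ 0.01  -0.     1.   ]]
ball (array([0.66977235, 0.14080922, 0.12674093]), [np.float64(0.0018150669467189345), np.float64(0.0013198477386857203), np.float64(0.0013427504028631248)]) wrist+top (array([0.66759004, 0.13981249, 0.12997466]), np.float64(0.0005969999603266498)) wrist+side (array([0.67298874, 0.1456652 , 0.12230701]), np.float64(0.0008799501495595888))
[0.532 0.052 0.006]
[0.5018 0.3161 0.006 ]
[0.8083 0.0889 0.006 ]
6 30 ztool [ 0.56   0.021 -0.828] x [-0.825 -0.079 -0.56 ] J1 0.097
6 33 ztool [ 0.602  0.026 -0.798] x [-0.795 -0.076 -0.602] J1 0.098
7.5 30 ztool [ 0.559  0.036 -0.828] x [-0.823 -0.101 -0.56 ] J1 0.128
7.5 33 ztool [ 0.601  0.041 -0.798] x [-0.792 -0.097 -0.602] J1 0.128
```

View pics/c6.png

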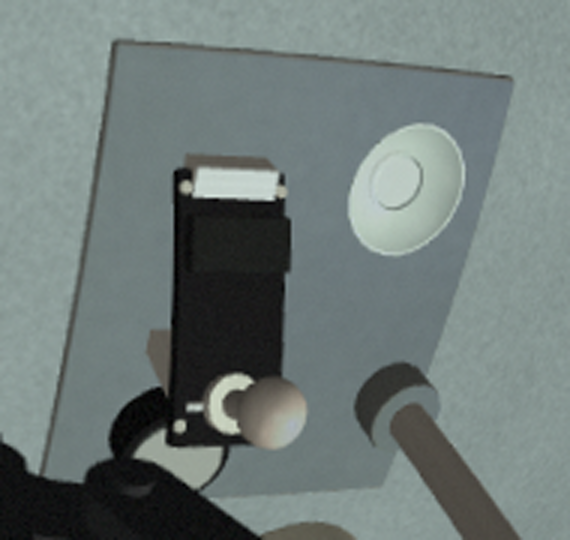

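```bash
python3 -c "
from h import *
go([.50,.177,.86])"
```

```text
go [-5.54, 26.2, -51.0] turn 0
```

Emit:
{"name": "play_rows", "arguments": {"motion": [{"delta_pos": [-5.5, 26.2, -51], "turn": 0}, {"delta_pos": [-5.5, 26.2, -51], "turn": 0}, {"delta_pos": [-5.5, 26.2, -51], "turn": 0}, {"delta_pos": [-5.5, 26.2, -51], "turn": 0}, {"delta_pos": [-5.5, 26.2, -51], "turn": 0}, {"delta_pos": [-5.5, 26.2, -51], "turn": 0}, {"delta_pos": [-5.5, 26.2, -51], "turn": 0}, {"delta_pos": [-5.5, 26.2, -51], "turn": 0}, {"delta_pos": [-5.5, 26.2, -51], "turn": 0}, {"delta_pos": [-5.5, 26.2, -51], "turn": 0}, {"delta_pos": [-5.5, 26.2, -51], "turn": 0}, {"delta_pos": [-5.5, 26.2, -51], "turn": 0}]}}

```text
clock: 14.2
tool_pos: [0.4989, 0.179, 0.8626]
eef_rot: [-0.071, 0.997, -0.013, 0.036]
force: [0.2, -0.6, -7.3]
width: 0.315
finger_force: 74.3
```

```bash
python3 -c "
from h import *
st();go([.75,.20,.86])"
```

```text
14.2 q [ 0.145  0.291  0.323 -0.05   2.456 -1.609] p [0.4989 0.179  0.8626] x [-0.987 -0.143 -0.07 ] z [ 0.074 -0.021 -0.997] F [ 0.2 -0.6 -7.3] w 0.315 ff 74.3
go [-25.07, -1.47, 2.08] turn 0
```

Emit:
{"name": "play_rows", "arguments": {"motion": [{"delta_pos": [-25, -1, -5], "turn": 0}, {"delta_pos": [-25, -1, -5], "turn": 0}, {"delta_pos": [-25, -1, -5], "turn": 0}, {"delta_pos": [-25, -1, -5], "turn": 0}, {"delta_pos": [-25, -1, -5], "turn": 0}, {"delta_pos": [-25, -1, -5], "turn": 0}]}}

```text
clock: 14.8
tool_pos: [0.6176, 0.1742, 0.8085]
eef_rot: [-0.071, 0.996, -0.011, 0.048]
force: [0.1, -0.2, -8.3]
width: 0.319
finger_force: 73.9
```

```bash
python3 -c "
from h import *
st();go([.8,.20,.9])"
```

```text
14.8 q [ 0.108  0.527  0.126 -0.038  2.391 -1.634] p [0.6176 0.1742 0.8085] x [-0.985 -0.143 -0.095] z [ 0.098 -0.016 -0.995] F [ 0.1 -0.2 -8.3] w 0.319 ff 73.9
go [-19.21, -0.28, -7.36] turn 0
```

Emit:
{"name": "play_rows", "arguments": {"motion": [{"delta_pos": [-12.5, 0, -24], "turn": 0}, {"delta_pos": [-12.5, 0, -24], "turn": 0}, {"delta_pos": [-12.5, 0, -24], "turn": 0}, {"delta_pos": [-12.5, 0, -24], "turn": 0}]}}

```text
clock: 15.2
tool_pos: [0.5887, 0.162, 0.8373]
eef_rot: [-0.071, 0.996, -0.009, 0.061]
force: [-0.4, 0.2, -8.8]
width: 0.319
finger_force: 74.1
```

```bash
python3 -c "
from h import *
st()"
```

```text
15.2 q [ 0.092  0.48   0.126 -0.032  2.414 -1.648] p [0.5887 0.162  0.8373] x [-0.982 -0.143 -0.119] z [ 0.122 -0.01  -0.992] F [-0.4  0.2 -8.8] w 0.319 ff 74.1
```

Emit:
{"name": "play_rows", "arguments": {"motion": [{"delta_pos": [-14, 3, -22], "turn": 0}, {"delta_pos": [-14, 3, -22], "turn": 0}]}}

```text
clock: 15.4
tool_pos: [0.5795, 0.166, 0.847]
eef_rot: [-0.072, 0.995, -0.007, 0.071]
force: [0.0, 0.1, -8.8]
width: 0.315
finger_force: 73.9
```

Emit:
{"name": "play_rows", "arguments": {"motion": [{"delta_pos": [-15, 3, -21], "turn": 0}, {"delta_pos": [-15, 3, -21], "turn": 0}]}}

```text
clock: 15.6
tool_pos: [0.5729, 0.1698, 0.855]
eef_rot: [-0.072, 0.994, -0.006, 0.081]
force: [-0.2, -0.6, -8.2]
width: 0.32
finger_force: 74.0
```

Emit:
{"name": "play_rows", "arguments": {"motion": [{"delta_pos": [-16, 2, -20], "turn": 0}]}}

```text
clock: 15.7
tool_pos: [0.5726, 0.1703, 0.8591]
eef_rot: [-0.072, 0.993, -0.004, 0.091]
force: [0.4, -0.1, -8.7]
width: 0.316
finger_force: 74.0
```

Emit:
{"name": "play_rows", "arguments": {"motion": [{"delta_pos": [-16, 2, -20], "turn": 0}]}}

```text
clock: 15.8
tool_pos: [0.5713, 0.1704, 0.8643]
eef_rot: [-0.072, 0.992, -0.002, 0.102]
force: [-0.6, -0.2, -8.3]
width: 0.313
finger_force: 74.0
```

```bash
python3 -c "
from h import *
st()"
```

```text
15.8 q [ 0.104  0.436  0.127 -0.014  2.374 -1.623] p [0.5713 0.1704 0.8643] x [-0.969 -0.143 -0.202] z [ 0.203  0.011 -0.979] F [-0.6 -0.2 -8.3] w 0.313 ff 74.0
```

Emit:
{"name": "play_rows", "arguments": {"motion": [{"delta_pos": [-18, 0, -20], "turn": 0}]}}

```text
clock: 15.9
tool_pos: [0.5716, 0.1672, 0.8694]
eef_rot: [-0.072, 0.991, 0.0, 0.113]
force: [-0.3, 0.4, -7.9]
width: 0.32
finger_force: 74.0
```

Emit:
{"name": "play_rows", "arguments": {"motion": [{"delta_pos": [-18, 0, -20], "turn": 0}]}}

```text
clock: 16.0
tool_pos: [0.5724, 0.1636, 0.874]
eef_rot: [-0.072, 0.99, 0.002, 0.123]
force: [0.3, -0.2, -8.6]
width: 0.316
finger_force: 74.0
```

Emit:
{"name": "play_rows", "arguments": {"motion": [{"delta_pos": [-19, 0, -19], "turn": 0}]}}

```text
clock: 16.1
tool_pos: [0.5739, 0.1605, 0.8783]
eef_rot: [-0.072, 0.988, 0.004, 0.134]
force: [0.8, 0.0, -8.2]
width: 0.315
finger_force: 74.0
```

Emit:
{"name": "play_rows", "arguments": {"motion": [{"delta_pos": [-19, 0, -19], "turn": 0}]}}

```text
clock: 16.2
tool_pos: [0.5754, 0.1577, 0.8825]
eef_rot: [-0.072, 0.987, 0.006, 0.145]
force: [1.6, -0.4, -8.6]
width: 0.32
finger_force: 74.0
```

Emit:
{"name": "play_rows", "arguments": {"motion": [{"delta_pos": [-20, 0, -18], "turn": 0}]}}

```text
clock: 16.3
tool_pos: [0.5777, 0.1551, 0.8866]
eef_rot: [-0.072, 0.985, 0.008, 0.156]
force: [0.2, 0.5, -8.2]
width: 0.32
finger_force: 74.0
```

Emit:
{"name": "play_rows", "arguments": {"motion": [{"delta_pos": [-20, 0, -18], "turn": 0}]}}

```text
clock: 16.4
tool_pos: [0.5798, 0.1526, 0.8907]
eef_rot: [-0.072, 0.983, 0.009, 0.167]
force: [0.0, 0.2, -8.7]
width: 0.316
finger_force: 74.0
```

Emit:
{"name": "play_rows", "arguments": {"motion": [{"delta_pos": [-20, 0, -18], "turn": 0}]}}

```text
clock: 16.5
tool_pos: [0.581, 0.1501, 0.8955]
eef_rot: [-0.072, 0.981, 0.011, 0.179]
force: [0.5, -0.2, -9.3]
width: 0.32
finger_force: 74.0
```

Emit:
{"name": "play_rows", "arguments": {"motion": [{"delta_pos": [-20, 0, -18], "turn": 0}]}}

```text
clock: 16.6
tool_pos: [0.5811, 0.1475, 0.9011]
eef_rot: [-0.073, 0.979, 0.013, 0.19]
force: [-0.5, 0.2, -7.9]
width: 0.319
finger_force: 74.0
```

```bash
python3 -c "
from h import *
st()"
```

```text
16.6 q [ 0.045  0.389  0.128  0.046  2.242 -1.638] p [0.5811 0.1475 0.9011] x [-0.917 -0.137 -0.374] z [ 0.371  0.053 -0.927] F [-0.5  0.2 -7.9] w 0.319 ff 74.0
```

Emit:
{"name": "play_rows", "arguments": {"motion": [{"delta_pos": [5.5, -19.5, 1], "turn": 0}, {"delta_pos": [5.5, -19.5, 1], "turn": 0}, {"delta_pos": [5.5, -19.5, 1], "turn": 0}, {"delta_pos": [5.5, -19.5, 1], "turn": 0}, {"delta_pos": [5.5, -19.5, 1], "turn": 0}]}}

```text
clock: 17.1
tool_pos: [0.5633, -0.0584, 0.869]
eef_rot: [-0.068, 0.98, 0.012, 0.188]
force: [1.1, 1.1, -8.9]
width: 0.318
finger_force: 74.6
```

Emit:
{"name": "play_rows", "arguments": {"motion": [{"delta_pos": [-20, 0, -20], "turn": 0}, {"delta_pos": [-20, 0, -20], "turn": 0}]}}

```text
clock: 17.3
tool_pos: [0.5788, -0.0473, 0.9133]
eef_rot: [-0.071, 0.978, 0.013, 0.196]
force: [1.0, -0.1, -6.0]
width: 0.32
finger_force: 74.8
```

Emit:
{"name": "play_rows", "arguments": {"motion": [{"delta_pos": [-20, 0, -18], "turn": 0}]}}

```text
clock: 17.4
tool_pos: [0.5828, -0.0425, 0.9147]
eef_rot: [-0.07, 0.976, 0.013, 0.204]
force: [3.9, -2.0, -10.1]
width: 0.317
finger_force: 74.5
```

Emit:
{"name": "play_rows", "arguments": {"motion": [{"delta_pos": [-20, 0, -18], "turn": 0}]}}

```text
clock: 17.5
tool_pos: [0.5759, -0.0345, 0.9274]
eef_rot: [-0.071, 0.972, 0.01, 0.222]
force: [-0.4, -0.1, -7.8]
width: 0.319
finger_force: 74.8
```

Emit:
{"name": "play_rows", "arguments": {"motion": [{"delta_pos": [-20, 0, -18], "turn": 0}]}}

```text
clock: 17.6
tool_pos: [0.5702, -0.0277, 0.9373]
eef_rot: [-0.071, 0.969, 0.008, 0.236]
force: [-0.7, -0.1, -8.3]
width: 0.315
finger_force: 74.9
```

```bash
python3 -c "
from tgt import *
st();print(Mt(7,32)[:,2],Mt(7,34)[:,2])"
```

```text
17.6 q [-0.332  0.333  0.126  0.249  2.231 -1.851] p [ 0.5702 -0.0277  0.9373] x [-0.879 -0.134 -0.458] z [ 0.455  0.049 -0.889] F [-0.7 -0.1 -8.3] w 0.315 ff 74.9
[ 0.58783555  0.03449132 -0.80824484] [ 0.61547732  0.03788531 -0.78724353]
```

Emit:
{"name": "play_rows", "arguments": {"motion": [{"delta_pos": [-20, -5, -16], "turn": 0}]}}

```text
clock: 17.7
tool_pos: [0.5697, -0.0308, 0.9432]
eef_rot: [-0.071, 0.966, 0.007, 0.248]
force: [-0.4, -0.4, -8.7]
width: 0.317
finger_force: 74.9
```

Emit:
{"name": "play_rows", "arguments": {"motion": [{"delta_pos": [-20, -5, -16], "turn": 0}]}}

```text
clock: 17.8
tool_pos: [0.5709, -0.0362, 0.9475]
eef_rot: [-0.07, 0.963, 0.006, 0.259]
force: [-0.0, 0.1, -8.8]
width: 0.317
finger_force: 74.8
```

Emit:
{"name": "play_rows", "arguments": {"motion": [{"delta_pos": [-20, -5, -16], "turn": 0}]}}

```text
clock: 17.9
tool_pos: [0.5709, -0.0408, 0.9524]
eef_rot: [-0.069, 0.96, 0.005, 0.27]
force: [-0.5, 0.1, -7.9]
width: 0.316
finger_force: 74.8
```

Emit:
{"name": "play_rows", "arguments": {"motion": [{"delta_pos": [-20, -5, -16], "turn": 0}]}}

```text
clock: 18.0
tool_pos: [0.5696, -0.0447, 0.9583]
eef_rot: [-0.068, 0.957, 0.004, 0.282]
force: [0.4, 0.0, -9.4]
width: 0.315
finger_force: 74.8
```

Emit:
{"name": "play_rows", "arguments": {"motion": [{"delta_pos": [-20, -5, -16], "turn": 0}]}}

```text
clock: 18.1
tool_pos: [0.5672, -0.0482, 0.965]
eef_rot: [-0.067, 0.954, 0.003, 0.293]
force: [-0.1, 0.7, -8.1]
width: 0.318
finger_force: 74.8
```

Emit:
{"name": "play_rows", "arguments": {"motion": [{"delta_pos": [-20, -5, -16], "turn": 0}]}}

```text
clock: 18.2
tool_pos: [0.5639, -0.0514, 0.9722]
eef_rot: [-0.067, 0.95, 0.002, 0.305]
force: [1.0, -1.2, -8.4]
width: 0.316
finger_force: 74.8
```

```bash
python3 -c "
from tgt import *
st()"
```

```text
18.2 q [-0.411  0.294  0.127  0.328  2.133 -1.862] p [ 0.5639 -0.0514  0.9722] x [-0.805 -0.125 -0.58 ] z [ 0.58   0.045 -0.814] F [ 1.  -1.2 -8.4] w 0.316 ff 74.8
```

```bash
cat >> tgt.py <<'E'
GT=np.array([-.0009,-.0002,-.0011]) # grip centre minus TCP at grasp, world
def tcp_for(sock,M,gt=None):
    """TCP position so that the socket is at sock with tool rotation M"""
    C=M@CT.T; g=CT.T@(carr(13.2,0).T@(GT if gt is None else gt)) # grip centre in tool frame
    return np.array(sock)+C@[0,0,.048]-M@g
E
python3 - <<'E'
from tgt import *
o=arm.observe();M=R.from_quat(o['eef_rot']).as_matrix();C=M@CT.T
print('carriage now\n',C.round(3))
b=np.array([.670,.142,.127]);bz=np.array([-.5*np.cos(.122),-.5*np.sin(.122),.866]);by=np.array([-np.sin(.122),np.cos(.122),0])
p=tcp_for(b+bz*.14-by*.11,M);print(p);go(p)
# block corners in w6
s=arm.snapshot('wrist');cv2.imwrite('pics/w7.png',s['pixels'][:,:,::-1])
g=CT.T@(carr(13.2,0).T@GT)
T=np.array(s['T_tool_cam'])
for c in((15,14,22),(15,-14,22),(-15,14,22),(-15,-14,22),(-15,14,-24),(-15,-14,-24)):
    q=T[:3,:3].T@(g+CT.T@(np.array(c)/1e3)-T[:3,3]);rr=np.hypot(q[0],q[1]);th=np.arctan2(rr,q[2]);print(c,round(s['cx']+s['fx']*th*q[0]/rr,1),round(s['cy']+s['fx']*th*q[1]/rr,1))
x=cv2.resize(s['pixels'][100:400,180:380,::-1],None,fx=2,fy=2);cv2.imwrite('pics/c7.png',x)
E
```

```text
carriage now
 [[ 0.842 -0.155 -0.517]
 [ 0.138  0.988 -0.072]
 [ 0.522 -0.011  0.853]]
[0.58931657 0.0208753  0.29061038]
go [36.6, 9.35, 57.25] turn 0
(15, 14, 22) 305.7 340.6
(15, -14, 22) 241.5 339.4
(-15, 14, 22) 309.1 285.9
(-15, -14, 22) 236.3 285.0
(-15, 14, -24) 303.8 232.3
(-15, -14, -24) 248.7 232.0
```

View pics/c7.png

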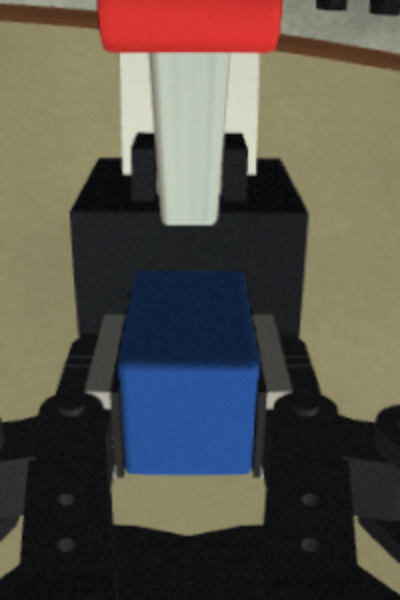

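That made 11 pictures by my count, one over the limit of 10, so I'll work from numbers only from here. The block sits square between the pads, corners at about (239,282), (309,282), (242,336) and (306,336) in the full picture, and the handle is up.

Run:
```python
from tgt import *
from scipy.optimize import least_squares
s=arm.snapshot('wrist');T=np.array(s['T_tool_cam']);g0=CT.T@(carr(13.2,0).T@GT)
c=np.array([(15,14,22),(15,-14,22),(-15,14,22),(-15,-14,22),(-15,14,-24),(-15,-14,-24)])/1e3
m=np.array([(306.5,336),(242.5,336),(309,282.5),(239,282.5),(302.5,235),(248,235)])
def pr(v,rot=True):
    Rr=R.from_rotvec([0,v[3],0]).as_matrix()
    out=[]
    for k in c:
        q=T[:3,:3].T@(g0+CT.T@(v[:3]+Rr@k)-T[:3,3]);rr=np.hypot(q[0],q[1]);th=np.arctan2(rr,q[2]);out.append([s['cx']+s['fx']*th*q[0]/rr,s['cy']+s['fx']*th*q[1]/rr])
    return np.array(out)
f=least_squares(lambda v:(pr(v)-m).ravel(),np.zeros(4),x_scale=[.01,.01,.01,.1]);print('4dof',f.x.round(4),f.fun.round(1))
f=least_squares(lambda v:(pr(np.r_[v,0])-m).ravel(),np.zeros(3));print('3dof',f.x.round(4),f.fun.round(1))
```

```text
4dof [ 0.0033  0.     -0.0051 -0.0387] [-1.4  1.2  0.6  0.2 -0.9  0.1 -0.4 -0.7  0.6 -0.2  2.2 -0.5]
3dof [ 0.0037 -0.     -0.0063] [-1.8  0.5  1.1 -0.5 -1.2  1.8 -0.1  0.9  0.5 -1.7  2.2 -1.9]
```

Emit:
{"name": "play_rows", "arguments": {"motion": [{"delta_pos": [36.6, 9.3, 57.2], "turn": 0}, {"delta_pos": [36.6, 9.3, 57.2], "turn": 0}, {"delta_pos": [36.6, 9.3, 57.2], "turn": 0}, {"delta_pos": [36.6, 9.3, 57.2], "turn": 0}, {"delta_pos": [36.6, 9.3, 57.2], "turn": 0}, {"delta_pos": [36.6, 9.3, 57.2], "turn": 0}, {"delta_pos": [36.6, 9.3, 57.2], "turn": 0}, {"delta_pos": [36.6, 9.3, 57.2], "turn": 0}, {"delta_pos": [36.6, 9.3, 57.2], "turn": 0}, {"delta_pos": [36.6, 9.3, 57.2], "turn": 0}, {"delta_pos": [36.6, 9.3, 57.2], "turn": 0}, {"delta_pos": [36.6, 9.3, 57.2], "turn": 0}]}}

```text
clock: 19.5
tool_pos: [0.5833, 0.0077, 0.4179]
eef_rot: [-0.067, 0.95, 0.002, 0.304]
force: [1.5, -0.3, -8.9]
width: 0.32
finger_force: 74.8
```

Emit:
{"name": "play_rows", "arguments": {"motion": [{"delta_pos": [0, 0, 0], "turn": 0}, {"delta_pos": [0, 0, 0], "turn": 0}]}}

```text
clock: 19.7
tool_pos: [0.5838, 0.0074, 0.4196]
eef_rot: [-0.067, 0.951, 0.003, 0.303]
force: [0.4, 0.6, -6.9]
width: 0.32
finger_force: 74.9
```

Run:
```python
from tgt import *
st();o=arm.observe();M=R.from_quat(o['eef_rot']).as_matrix();print((M@CT.T).round(3))
b=np.array([.670,.142,.127]);bz=np.array([-.5*np.cos(.122),-.5*np.sin(.122),.866]);by=np.array([-np.sin(.122),np.cos(.122),0])
go(tcp_for(b+bz*.09-by*.11,M),187.)
```

```text
19.7 q [-0.264 -0.338  1.887  0.231  1.017 -2.038] p [0.5838 0.0074 0.4196] x [-0.807 -0.125 -0.577] z [ 0.576  0.046 -0.816] F [ 0.4  0.6 -6.9] w 0.32 ff 74.9
[[ 0.844 -0.156 -0.512]
 [ 0.138  0.988 -0.073]
 [ 0.518 -0.009  0.856]]
go [7.26, 1.84, 15.89] turn 0.008
```

Emit:
{"name": "play_rows", "arguments": {"motion": [{"delta_pos": [7.3, 1.8, 5], "turn": 0}, {"delta_pos": [7.3, 1.8, 10], "turn": 0}, {"delta_pos": [7.3, 1.8, 15.9], "turn": 0}, {"delta_pos": [7.3, 1.8, 15.9], "turn": 0}, {"delta_pos": [7.3, 1.8, 15.9], "turn": 0}, {"delta_pos": [7.3, 1.8, 15.9], "turn": 0}]}}

```text
clock: 20.3
tool_pos: [0.6179, 0.0223, 0.2535]
eef_rot: [-0.067, 0.949, 0.001, 0.308]
force: [0.1, -0.6, -6.7]
width: 0.322
finger_force: 74.4
```

Run:
```python
from tgt import *
st();o=arm.observe();s=arm.snapshot('wrist');im=s['pixels'];cv2.imwrite('pics/w8.png',im[:,:,::-1])
b=np.array([.670,.142,.127]);u,v=wproj(s,o,b);print('pred ball',u,v)
bed=carr(7,30)
mt=np.array([.6725,.1423,.122])
for n,p in(('neckbase',(0,0,-32)),('pad',(-85,0,-32)),('padc1',(-70,30,-32)),('padc2',(-100,30,-32)),('padc3',(-70,-30,-32)),('padc4',(-100,-30,-32))): print(n,np.round(wproj(s,o,mt+bed@(np.array(p)/1e3)),1))
g=cv2.cvtColor(im,cv2.COLOR_RGB2GRAY)
x0,y0=int(u)-60,int(v)-60
roi=cv2.medianBlur(g[y0:y0+120,x0:x0+120],5);roi=cv2.resize(roi,None,fx=3,fy=3)
c=cv2.HoughCircles(roi,cv2.HOUGH_GRADIENT,1.5,30,param1=80,param2=25,minRadius=50,maxRadius=130)
print(None if c is None else [(round(k[0]/3+x0,1),round(k[1]/3+y0,1),round(k[2]/3,1)) for k in c[0][:6]])
for l in('mount','pad'): print(l,[(np.round(d['rect'],1).tolist(),round(d['p'],2)) for d in arm.spot_in('wrist',l)])
# coarse intensity map around ball
r=cv2.resize(g[y0:y0+120,x0:x0+120],(30,30),interpolation=cv2.INTER_AREA);print(x0,y0)
for row in r: print(''.join('%4d'%k for k in row))
```

```text
20.3 q [-0.213 -0.131  2.021  0.273  0.664 -2.09 ] p [0.6179 0.0223 0.2535] x [-0.802 -0.126 -0.584] z [ 0.584  0.044 -0.811] F [ 0.1 -0.6 -6.7] w 0.322 ff 74.4
pred ball 405.38658047718116 182.0708301813532
neckbase [392.8 169.1]
pad [402.5  83.6]
padc1 [429.2 102.8]
padc2 [432.   72.6]
padc3 [371.2  95.9]
padc4 [373.4  64.2]
[(np.float32(405.8), np.float32(183.2), np.float32(20.5)), (np.float32(395.2), np.float32(171.8), np.float32(19.3)), (np.float32(388.8), np.float32(130.2), np.float32(34.0)), (np.float32(369.8), np.float32(194.2), np.float32(29.2)), (np.float32(392.8), np.float32(187.8), np.float32(33.6)), (np.float32(369.2), np.float32(205.2), np.float32(27.5))]
mount [([393.4, 122.3, 77.0, 166.6], 0.94)]
pad [([392.7, 123.2, 74.6, 164.3], 0.89)]
345 122
 140 139 124 113  21  29  29  28  28  28  28  27  28  28  28  29  29  29  29  64 132 134 135 133 134 134 133 132 132 132
 140 139 116 101  21  28  28  29  28  28  28  27  28  28  29  28  28  28  30  77 132 134 134 132 133 132 132 131 132 132
 139 140 120  91  22  29  28  29  29  29  29  28  29  28  28  29  29  30  30  93 132 1
[... 2601 characters left out ...]
167 167 168 169 168 166 169 169 168 169 169 168 170 171 174 173 175 173 173 174 175 176 175 174
 169 168 166 166 170 170 171 164 166 170 168 168 167 166 168 170 169 172 173 171 173 172 175 175 173 175 176 174 176 174
 169 169 170 171 169 167 168 170 169 170 169 167 169 170 170 170 173 172 174 173 173 172 172 174 174 173 170 173 171 171
 144 148 151 155 155 160 160 165 167 168 170 169 170 170 171 172 172 172 172 170 171 174 172 172 172 171 171 172 170 169
 140 141 141 142 141 140 140 139 139 142 142 144 146 148 152 156 161 161 166 167 173 172 170 171 169 170 171 170 168 168
 141 141 141 142 141 141 139 139 139 137 137 138 135 135 135 135 134 134 135 136 137 139 141 146 148 153 155 158 159 163
```

The ball shows at (405.8,183.2), against (405.4,182.1) predicted, so its position is confirmed. Next, hover over it.

```bash
cat >> tgt.py <<'E'
GT=np.array([-.0013,-.0003,-.0011])
ball=np.array([.670,.142,.127]);bed=carr(7,30)
def sockpos(o):
    M=R.from_quat(o['eef_rot']).as_matrix();return np.array(o['tool_pos'])-(tcp_for([0,0,0],M))
def rel():
    o=arm.observe();st();print('socket in bed frame about ball mm',(bed.T@(sockpos(o)-ball)*1e3).round(1),'F bed',(bed.T@o['force']).round(1))
def tool_dirs():
    M=R.from_quat(arm.observe()['eef_rot']).as_matrix();print('bed x,y,z in tool',(M.T@bed).T.round(3).tolist())
E
python3 - <<'E'
from tgt import *
rel();tool_dirs();M=R.from_quat(arm.observe()['eef_rot']).as_matrix()
go(tcp_for(ball+bed@[0,0,.09],M));go(tcp_for(ball+bed@[0,0,.06],M))
E
```

```text
20.45 q [-0.213 -0.134  2.023  0.273  0.664 -2.09 ] p [0.6173 0.0223 0.2545] x [-0.801 -0.126 -0.585] z [ 0.585  0.044 -0.81 ] F [-0.1  0.8 -8.6] w 0.316 ff 74.5
socket in bed frame about ball mm [   6.  -112.1   94.8] F bed [-4.3  0.8 -7.5]
bed x,y,z in tool [[-0.994, -0.025, 0.103], [-0.028, 0.999, -0.028], [-0.102, -0.031, -0.994]]
go [0.34, 11.23, 0.1] turn 0
go [0.64, 11.32, 3.08] turn 0
```

Emit:
{"name": "play_rows", "arguments": {"motion": [{"delta_pos": [0.3, 4, 0], "turn": 0}, {"delta_pos": [0.3, 8, 0], "turn": 0}, {"delta_pos": [0.3, 11.2, 0], "turn": 0}, {"delta_pos": [0.5, 11.3, 1.5], "turn": 0}, {"delta_pos": [0.6, 11.3, 3.1], "turn": 0}, {"delta_pos": [0.6, 11.3, 3.1], "turn": 0}, {"delta_pos": [0.6, 11.3, 3.1], "turn": 0}]}}

```text
clock: 21.15
tool_pos: [0.6141, 0.1357, 0.2182]
eef_rot: [-0.067, 0.95, 0.002, 0.306]
force: [-0.2, -0.6, -7.7]
width: 0.317
finger_force: 74.4
```

Run:
```python
from tgt import *
rel();M=R.from_quat(arm.observe()['eef_rot']).as_matrix();print((M@CT.T).round(3))
go(tcp_for(ball+bed@[0,0,.05],M));go(tcp_for(ball+bed@[0,0,.03],M));go(tcp_for(ball,M))
S={n:snap(n) for n in('side','top')}
# red knob now seen by fixed cameras vs model
o=arm.observe();C=M@CT.T;sp=sockpos(o);phi=.227+.73
k=sp+C@np.array([-.036-.08*np.cos(phi),0,.005+.08*np.sin(phi)]);bt=sp+C@[0,0,.070]
R2={}
for n in S:
    m=S[n]['pixels'].astype(int);a=(m[...,0]>2*m[...,1])&(m[...,0]>60);q,l,st_,c=cv2.connectedComponentsWithStats(a.astype(np.uint8));pk=proj(S[n],k)
    i=min(range(1,q),key=lambda i:np.hypot(*(c[i]-pk)));R2[n]=c[i];print(n,'knob model',np.round(pk,1),'seen',c[i].round(1),st_[i])
p,e=tri(ray(S['side'],*R2['side']),ray(S['top'],*R2['top']));print('knob tri',p,e,'in carriage mm',(C.T@(p-sp)*1e3).round(1),'model',(C.T@(k-sp)*1e3).round(1))
```

```text
21.15 q [ 0.026 -0.053  2.017  0.058  0.557 -1.725] p [0.6141 0.1357 0.2182] x [-0.804 -0.125 -0.581] z [ 0.58   0.045 -0.813] F [-0.2 -0.6 -7.7] w 0.317 ff 74.4
socket in bed frame about ball mm [-3.2  0.9 57.9] F bed [-4.  -0.5 -6.5]
[[ 0.842 -0.156 -0.517]
 [ 0.138  0.988 -0.073]
 [ 0.522 -0.01   0.853]]
go [-0.24, -0.08, 0.82] turn 0
go [-0.05, -0.02, 2.81] turn 0
go [0.24, 0.06, 5.8] turn 0
side knob model [272.3 128.9] seen [273.3 130.4] [270 126   8   9  49]
top knob model [197.6 190.2] seen [348.1 128.3] [346 125   5   7  27]
knob tri [ 0.54007586 -0.22862197  0.44696864] 0.16445197835095035 in carriage mm [   8.1 -350.4  308.9] model [-82.1  -0.   70.4]
```

Emit:
{"name": "play_rows", "arguments": {"motion": [{"delta_pos": [-0.2, -0.1, 0], "turn": 0}, {"delta_pos": [-0.2, -0.1, 0.4], "turn": 0}, {"delta_pos": [-0.2, -0.1, 0.8], "turn": 0}, {"delta_pos": [-0.2, -0.1, 0.8], "turn": 0}]}}

```text
clock: 21.65
tool_pos: [0.6196, 0.1353, 0.2097]
eef_rot: [-0.067, 0.95, 0.002, 0.304]
force: [-0.6, -0.6, -9.0]
width: 0.319
finger_force: 74.5
```

Run:
```python
from tgt import *
rel();M=R.from_quat(arm.observe()['eef_rot']).as_matrix()
go(tcp_for(ball+bed@[0,0,.04],M));go(tcp_for(ball+bed@[0,0,.025],M))
```

```text
21.65 q [ 0.025 -0.027  2.008  0.06   0.545 -1.728] p [0.6196 0.1353 0.2097] x [-0.807 -0.126 -0.577] z [ 0.577  0.045 -0.816] F [-0.6 -0.6 -9. ] w 0.319 ff 74.5
socket in bed frame about ball mm [-3.  -0.1 47.9] F bed [-5.1 -0.5 -7.5]
go [-0.23, 0.03, 0.82] turn 0
go [-0.09, 0.07, 2.31] turn 0
```

Emit:
{"name": "play_rows", "arguments": {"motion": [{"delta_pos": [-0.25, 0, 0], "turn": 0}, {"delta_pos": [-0.25, 0, 0.3], "turn": 0}, {"delta_pos": [-0.25, 0, 0.6], "turn": 0}, {"delta_pos": [-0.25, 0, 0.8], "turn": 0}, {"delta_pos": [-0.25, 0, 0.8], "turn": 0}]}}

```text
clock: 22.15
tool_pos: [0.6256, 0.1362, 0.2042]
eef_rot: [-0.067, 0.951, 0.003, 0.303]
force: [-2.6, 1.2, -10.1]
width: 0.318
finger_force: 74.5
```

Run:
```python
from tgt import *
rel();M=R.from_quat(arm.observe()['eef_rot']).as_matrix()
go(tcp_for(ball+bed@[0,0,.03],M));go(tcp_for(ball+bed@[0,0,.01],M))
```

```text
22.15 q [ 0.026 -0.004  1.996  0.06   0.535 -1.727] p [0.6256 0.1362 0.2042] x [-0.807 -0.126 -0.576] z [ 0.576  0.045 -0.816] F [ -2.6   1.2 -10.1] w 0.318 ff 74.5
socket in bed frame about ball mm [-0.5  0.1 40.1] F bed [-7.1  1.5 -7.5]
go [0.04, 0.02, 1.01] turn 0
go [0.22, 0.07, 3.0] turn 0
```

Emit:
{"name": "play_rows", "arguments": {"motion": [{"delta_pos": [0.1, 0, 0.1], "turn": 0}, {"delta_pos": [0.12, 0.02, 0.4], "turn": 0}, {"delta_pos": [0.14, 0.02, 0.7], "turn": 0}, {"delta_pos": [0.16, 0.02, 1.0], "turn": 0}, {"delta_pos": [0.16, 0.02, 1.0], "turn": 0}]}}

```text
clock: 22.65
tool_pos: [0.6301, 0.137, 0.1951]
eef_rot: [-0.067, 0.951, 0.003, 0.303]
force: [-1.3, 3.7, -12.6]
width: 0.318
finger_force: 74.3
```

Run:
```python
from tgt import *
rel();M=R.from_quat(arm.observe()['eef_rot']).as_matrix()
go(tcp_for(ball+bed@[0,0,.02],M))
```

```text
22.65 q [ 0.027  0.02   1.99   0.062  0.516 -1.728] p [0.6301 0.137  0.1951] x [-0.807 -0.125 -0.577] z [ 0.576  0.046 -0.816] F [ -1.3   3.7 -12.6] w 0.318 ff 74.3
socket in bed frame about ball mm [-1.1  0.3 30. ] F bed [ -7.1   3.8 -10.5]
go [-0.02, -0.01, 1.0] turn 0
```

Emit:
{"name": "play_rows", "arguments": {"motion": [{"delta_pos": [0.1, 0.12, 0], "turn": 0}, {"delta_pos": [0.1, 0.12, 0], "turn": 0}, {"delta_pos": [0.1, 0.12, 0], "turn": 0}]}}

```text
clock: 22.95
tool_pos: [0.6297, 0.1375, 0.1956]
eef_rot: [-0.067, 0.95, 0.002, 0.304]
force: [-0.8, 1.2, -10.7]
width: 0.317
finger_force: 74.2
```

Run:
```python
from tgt import *
rel()
```

```text
22.95 q [ 0.028  0.018  1.992  0.058  0.515 -1.724] p [0.6297 0.1375 0.1956] x [-0.806 -0.126 -0.578] z [ 0.578  0.045 -0.815] F [ -0.8   1.2 -10.7] w 0.317 ff 74.2
socket in bed frame about ball mm [-1.   0.8 30.6] F bed [-5.9  1.2 -8.9]
```

Side force has eased. I'll go on down in small steps.

Emit:
{"name": "play_rows", "arguments": {"motion": [{"delta_pos": [0.08, 0.03, 0.3], "turn": 0}, {"delta_pos": [0.1, 0.03, 0.6], "turn": 0}, {"delta_pos": [0.13, 0.03, 0.9], "turn": 0}, {"delta_pos": [0.16, 0.03, 1.2], "turn": 0}, {"delta_pos": [0.16, 0.03, 1.2], "turn": 0}]}}

```text
clock: 23.45
tool_pos: [0.636, 0.138, 0.1851]
eef_rot: [-0.067, 0.95, 0.002, 0.305]
force: [0.3, -0.5, -8.7]
width: 0.318
finger_force: 74.5
```

Run:
```python
from tgt import *
rel()
```

```text
23.45 q [ 0.029  0.049  1.983  0.059  0.492 -1.725] p [0.636  0.138  0.1851] x [-0.805 -0.126 -0.579] z [ 0.579  0.045 -0.814] F [ 0.3 -0.5 -8.7] w 0.318 ff 74.5
socket in bed frame about ball mm [-0.7  0.6 18.3] F bed [-4.2 -0.5 -7.7]
```

Emit:
{"name": "play_rows", "arguments": {"motion": [{"delta_pos": [0.03, 0, 0.3], "turn": 0}, {"delta_pos": [0.06, 0, 0.6], "turn": 0}, {"delta_pos": [0.1, 0, 0.9], "turn": 0}, {"delta_pos": [0.12, 0, 1.1], "turn": 0}, {"delta_pos": [0.12, 0, 1.1], "turn": 0}]}}

```text
clock: 23.95
tool_pos: [0.6409, 0.1385, 0.1751]
eef_rot: [-0.067, 0.95, 0.002, 0.304]
force: [0.3, -0.4, -7.9]
width: 0.318
finger_force: 74.5
```

Emit:
{"name": "play_rows", "arguments": {"motion": [{"delta_pos": [0.01, 0, 0.1], "turn": 0}, {"delta_pos": [0.02, 0, 0.2], "turn": 0}, {"delta_pos": [0.02, 0, 0.2], "turn": 0}]}}

```text
clock: 24.25
tool_pos: [0.6419, 0.1386, 0.1737]
eef_rot: [-0.067, 0.95, 0.002, 0.304]
force: [-0.5, 0.9, -8.5]
width: 0.321
finger_force: 74.5
```

Run:
```python
from tgt import *
rel()
```

```text
24.25 q [ 0.03   0.08   1.973  0.061  0.471 -1.727] p [0.6419 0.1386 0.1737] x [-0.806 -0.126 -0.579] z [ 0.578  0.045 -0.815] F [-0.5  0.9 -8.5] w 0.321 ff 74.5
socket in bed frame about ball mm [-1.4  0.5  5.5] F bed [-4.5  0.9 -7.2]
```

Emit:
{"name": "play_rows", "arguments": {"motion": [{"delta_pos": [0, 0, 0.1], "turn": 0}, {"delta_pos": [0, 0, 0.2], "turn": 0}]}}

```text
clock: 24.45
tool_pos: [0.6431, 0.1387, 0.1722]
eef_rot: [-0.067, 0.95, 0.002, 0.304]
force: [-0.3, -0.1, -9.2]
width: 0.32
finger_force: 74.5
```

Emit:
{"name": "play_rows", "arguments": {"motion": [{"delta_pos": [0, 0, 0.1], "turn": 0}, {"delta_pos": [0, 0, 0.2], "turn": 0}]}}

```text
clock: 24.65
tool_pos: [0.6438, 0.1389, 0.1716]
eef_rot: [-0.067, 0.95, 0.002, 0.304]
force: [-23.5, -4.1, 13.8]
width: 0.316
finger_force: 78.5
```

Run:
```python
from tgt import *
rel()
```

```text
24.65 q [ 0.03   0.088  1.969  0.061  0.469 -1.728] p [0.6438 0.1389 0.1716] x [-0.807 -0.127 -0.577] z [ 0.577  0.045 -0.816] F [-23.5  -4.1  13.8] w 0.316 ff 78.5
socket in bed frame about ball mm [-0.8  0.5  2.7] F bed [-13.8  -1.2  23.9]
```

The contact is felt, about 30 N along the bed's z. I'll ease off a little and hold.

Emit:
{"name": "play_rows", "arguments": {"motion": [{"delta_pos": [0.05, 0, -0.06], "turn": 0}, {"delta_pos": [0.05, 0, -0.06], "turn": 0}, {"delta_pos": [0.05, 0, -0.06], "turn": 0}]}}

```text
clock: 24.95
tool_pos: [0.6435, 0.1388, 0.1717]
eef_rot: [-0.067, 0.95, 0.002, 0.305]
force: [-8.5, -1.2, -1.0]
width: 0.314
finger_force: 75.8
```

Run:
```python
from tgt import *
rel()
```

```text
24.95 q [ 0.03   0.087  1.971  0.062  0.467 -1.728] p [0.6435 0.1388 0.1717] x [-0.806 -0.126 -0.579] z [ 0.578  0.045 -0.815] F [-8.5 -1.2 -1. ] w 0.314 ff 75.8
socket in bed frame about ball mm [-1.   0.5  3. ] F bed [-8.  -0.1  3.4]
```

Emit:
{"name": "play_rows", "arguments": {"motion": [{"delta_pos": [0, 0, 0], "turn": 0}, {"delta_pos": [0, 0, 0], "turn": 0}, {"delta_pos": [0, 0, 0], "turn": 0}]}}

```text
clock: 25.25
tool_pos: [0.6435, 0.1388, 0.1717]
eef_rot: [-0.067, 0.95, 0.002, 0.304]
force: [-8.6, -2.0, -0.5]
width: 0.316
finger_force: 75.8
```

Emit:
{"name": "play_rows", "arguments": {"motion": [{"delta_pos": [0, 0, 0], "turn": 0}, {"delta_pos": [0, 0, 0], "turn": 0}, {"delta_pos": [0, 0, 0], "turn": 0}, {"delta_pos": [0, 0, 0], "turn": 0}], "jaw": 55}}

```text
clock: 25.65
tool_pos: [0.6444, 0.1387, 0.1721]
eef_rot: [-0.067, 0.95, 0.002, 0.306]
force: [-0.1, -0.3, 0.6]
width: 0.551
finger_force: 0.0
```

Emit:
{"name": "play_rows", "arguments": {"motion": [{"delta_pos": [0, 0, -2], "turn": 0}, {"delta_pos": [0, 0, -5], "turn": 0}, {"delta_pos": [0, 0, -9], "turn": 0}, {"delta_pos": [2, 0, -13], "turn": 0}, {"delta_pos": [4, 0, -16], "turn": 0}, {"delta_pos": [4, 0, -16], "turn": 0}, {"delta_pos": [4, 0, -16], "turn": 0}]}}

```text
clock: 26.35
tool_pos: [0.519, 0.1264, 0.2792]
eef_rot: [-0.067, 0.95, 0.002, 0.306]
force: [-0.8, -0.8, -0.3]
width: 0.546
finger_force: 0.0
```

Run:
```python
from tgt import *
rel();o=arm.observe();s=arm.snapshot('wrist');im=s['pixels'].astype(int)
cv2.imwrite('pics/w9.png',s['pixels'][:,:,::-1])
# model: mount, ball height h, carriage pitched
mt=np.array([.6725,.1423,.122])
def pts(h,pitch,th):
    C=bed@R.from_euler('y',-pitch,degrees=True).as_matrix();sp=mt+bed@[0,0,h/1e3];phi=.227+th
    return sp+C@[-.036-.08*np.cos(phi),0,.005+.08*np.sin(phi)],sp+C@[0,0,.07],sp+C@[-.145,0,-.02]
masks={'red':(im[...,0]>2*im[...,1])&(im[...,0]>70),'blue':(im[...,2]>im[...,0]*1.5)&(im[...,2]>im[...,1]*1.35)&(im[...,2]>60)}
for k,m in masks.items():
    n,l,q,c=cv2.connectedComponentsWithStats(m.astype(np.uint8));print(k,[(c[i].round(1).tolist(),q[i].tolist()) for i in range(1,n) if q[i,4]>60])
for h,pi in((3,2.7),(6,4.7),(8.8,6.6)):
    for th in(.65,.73):
        a,b,d=pts(h,pi,th);print(h,th,'knob',np.round(wproj(s,o,a),1),'gtop',np.round(wproj(s,o,b),1),'drum',np.round(wproj(s,o,d),1),a.round(4))
S={n:snap(n) for n in('side','top')};c2={}
for n in S:
    m=S[n]['pixels'].astype(int);r=(m[...,0]>2*m[...,1])&(m[...,0]>60);q,l,t,c=cv2.connectedComponentsWithStats(r.astype(np.uint8));pk=proj(S[n],pts(6,4.7,.73)[0])
    i=min(range(1,q),key=lambda i:np.hypot(*(c[i]-pk)));c2[n]=c[i];print(n,np.round(pk,1),c[i].round(1),t[i])
```

```text
26.35 q [ 0.008 -0.393  2.181  0.061  0.735 -1.735] p [0.519  0.1264 0.2792] x [-0.804 -0.126 -0.581] z [ 0.58   0.045 -0.813] F [-0.8 -0.8 -0.3] w 0.546 ff 0.0
socket in bed frame about ball mm [-55.4   3.4 158.6] F bed [-0.9 -0.7  0.2]
red [([271.3, 143.4], [254, 133, 35, 21, 693]), ([17.9, 159.8], [14, 154, 9, 13, 77])]
blue [([273.4, 233.8], [258, 219, 32, 30, 923])]
3 0.65 knob [276.7 141.9] gtop [274.1 237.7] drum [279.5  76.6] [0.5626 0.1288 0.1335]
3 0.73 knob [276.4 148.6] gtop [274.1 237.7] drum [279.5  76.6] [0.5647 0.1291 0.1395]
6 0.65 knob [276.8 139.3] gtop [274.1 236.9] drum [279.5  77.5] [0.5608 0.1286 0.1323]
6 0.73 knob [276.5 146. ] gtop [274.1 236.9] drum [279.5  77.5] [0.5628 0.1288 0.1383]
8.8 0.65 knob [276.8 137.1] gtop [274.1 236. ] drum [279.5  78.5] [0.5593 0.1284 0.131 ]
8.8 0.73 knob [276.6 143.5] gtop [274.1 236. ] drum [279.5  78.5] [0.5611 0.1286 0.1372]
side [281.8 142. ] [281.7 143.1] [278 139   8   9  45]
top [199.  181.7] [200.8 181.9] [196 179  11   7  53]
```

Run:
```python
from tgt import *
o=arm.observe();s=arm.snapshot('wrist');S={n:snap(n) for n in('side','top')};M=R.from_quat(o['eef_rot']).as_matrix()
P=[ray(S['side'],281.7,143.1),ray(S['top'],200.8,181.9),wray(s,o,271.3,143.4)]
A=sum(np.eye(3)-np.outer(d,d) for _,d in P);b=sum((np.eye(3)-np.outer(d,d))@p for p,d in P);k=np.linalg.solve(A,b)
print('knob',k.round(4),[round(float(np.linalg.norm(np.cross(d,k-p))),4) for p,d in P])
C=carr(9.3,36.5);print('tool axes in carriage',(C.T@M).round(3).tolist())
def arc(th):
    d=lambda t:C@[-.08*np.cos(.227+t),0,.08*np.sin(.227+t)]
    return k+d(th)-d(.70)
for th,cl in((.7,.04),(.7,.003),(.5,0),(.3,0),(.15,0),(0,0)):
    q=arc(th)-M[:,2]*(.023+cl);print(th,cl,arc(th).round(4),end=' ');go(q)
st()
```

```text
knob [0.5615 0.1245 0.1363] [0.0009, 0.001, 0.0013]
tool axes in carriage [[-1.0, 0.005, -0.022], [0.006, 0.999, -0.049], [0.022, -0.049, -0.999]]
0.7 0.04 [0.5615 0.1245 0.1363] go [4.71, -0.23, 7.6] turn 0
0.7 0.003 [0.5615 0.1245 0.1363] go [4.71, -0.23, 11.3] turn 0
0.5 0 [0.5585 0.124  0.1207] go [5.86, -0.18, 12.71] turn 0
0.3 0 [0.5587 0.124  0.1047] go [6.77, -0.13, 14.02] turn 0
0.15 0 [0.5608 0.1244 0.0929] go [7.27, -0.08, 15.11] turn 0
0 0 [0.5647 0.125  0.0816] go [7.6, -0.02, 16.26] turn 0
26.65 q [ 0.008 -0.388  2.18   0.061  0.736 -1.736] p [0.5191 0.1264 0.2769] x [-0.807 -0.126 -0.577] z [ 0.576  0.045 -0.816] F [-0.9 -0.2 -0.2] w 0.549 ff 0.0
```

Emit:
{"name": "play_rows", "arguments": {"motion": [{"delta_pos": [4.7, -0.2, 2], "turn": 0}, {"delta_pos": [4.7, -0.2, 5], "turn": 0}, {"delta_pos": [4.7, -0.2, 7.6], "turn": 0}, {"delta_pos": [4.7, -0.2, 7.6], "turn": 0}, {"delta_pos": [4.7, -0.2, 7.6], "turn": 0}], "jaw": 0, "newtons": 30}}

```text
clock: 27.15
tool_pos: [0.5251, 0.122, 0.1885]
eef_rot: [-0.067, 0.95, 0.002, 0.304]
force: [0.9, 0.3, 1.1]
width: 0.0
finger_force: 0.0
```

```bash
cat > arc.py <<'E'
from tgt import *
k=np.array([.5615,.1245,.1363]);C=carr(9.3,36.5)
def arc(th):
    d=lambda t:C@[-.08*np.cos(.227+t),0,.08*np.sin(.227+t)]
    return k+d(th)-d(.70)
def plan(lst):
    M=R.from_quat(arm.observe()['eef_rot']).as_matrix()
    for th,cl in lst: print(th,cl,end=' ');go(arc(th)-M[:,2]*(.023+cl))
E
python3 -c "
from arc import *
st();plan([(.7,.003),(.6,0),(.5,0),(.4,0),(.3,0),(.2,0),(.1,0),(0,0),(0,-.004)])"
```

```text
27.15 q [-0.004 -0.251  2.248  0.094  0.531 -1.781] p [0.5251 0.122  0.1885] x [-0.807 -0.126 -0.577] z [ 0.577  0.045 -0.816] F [0.9 0.3 1.1] w 0.0 ff 0.0
0.7 0.003 go [0.05, -0.03, 3.77] turn 0
0.6 0 go [0.65, -0.01, 4.59] turn 0
0.5 0 go [1.2, 0.02, 5.17] turn 0
0.4 0 go [1.69, 0.05, 5.81] turn 0
0.3 0 go [2.11, 0.08, 6.48] turn 0
0.2 0 go [2.46, 0.11, 7.2] turn 0
0.1 0 go [2.74, 0.14, 7.95] turn 0
0 0 go [2.94, 0.18, 8.72] turn 0
0 -0.004 go [2.94, 0.18, 9.12] turn 0
```

Emit:
{"name": "play_rows", "arguments": {"motion": [{"delta_pos": [0.05, 0, 2], "turn": 0}, {"delta_pos": [0.1, 0, 3.7], "turn": 0}, {"delta_pos": [0.65, 0, 4.6], "turn": 0}, {"delta_pos": [1.2, 0, 5.2], "turn": 0}, {"delta_pos": [1.7, 0.05, 5.8], "turn": 0}, {"delta_pos": [1.7, 0.05, 5.8], "turn": 0}]}}

```text
clock: 27.75
tool_pos: [0.5442, 0.123, 0.1316]
eef_rot: [-0.067, 0.95, 0.002, 0.304]
force: [-0.1, 0.0, 0.7]
width: 0.001
finger_force: 0.0
```

```bash
python3 -c "
from arc import *
st();plan([(.4,0),(.3,0),(.2,0),(.1,0),(0,0),(0,-.004)])"
```

```text
27.75 q [-1.000e-03 -8.700e-02  2.231e+00  1.230e-01  3.840e-01 -1.812e+00] p [0.5442 0.123  0.1316] x [-0.806 -0.126 -0.578] z [ 0.577  0.045 -0.815] F [-0.1  0.   0.7] w 0.001 ff 0.0
0.4 0 go [-0.04, -0.02, 0.06] turn 0
0.3 0 go [0.38, 0.01, 0.74] turn 0
0.2 0 go [0.73, 0.04, 1.46] turn 0
0.1 0 go [1.01, 0.08, 2.21] turn 0
0 0 go [1.22, 0.11, 2.98] turn 0
0 -0.004 go [1.22, 0.11, 3.38] turn 0
```

Emit:
{"name": "play_rows", "arguments": {"motion": [{"delta_pos": [0.4, 0, 0.75], "turn": 0}, {"delta_pos": [0.75, 0, 1.45], "turn": 0}, {"delta_pos": [1.0, 0.05, 2.2], "turn": 0}, {"delta_pos": [1.2, 0.1, 2.8], "turn": 0}, {"delta_pos": [1.2, 0.1, 2.8], "turn": 0}]}}

```text
clock: 28.25
tool_pos: [0.5514, 0.1237, 0.1016]
eef_rot: [-0.067, 0.95, 0.002, 0.304]
force: [-7.3, -1.9, 8.3]
width: 0.002
finger_force: 5.5
```

```bash
python3 -c "
from arc import *
rel();plan([(.05,0),(0,0),(0,-.004)])
o=arm.observe();s=arm.snapshot('wrist');im=s['pixels'].astype(int)
m=(im[...,0]>2*im[...,1])&(im[...,0]>70);n,l,q,c=cv2.connectedComponentsWithStats(m.astype(np.uint8));print([(c[i].round(1).tolist(),q[i].tolist()) for i in range(1,n) if q[i,4]>60])
for t in(0,.1,.3,.7): print(t,np.round(wproj(s,o,arc(t)),1))"
```

```text
28.25 q [ 1.000e-03 -2.000e-03  2.221e+00  1.470e-01  3.100e-01 -1.837e+00] p [0.5514 0.1237 0.1016] x [-0.806 -0.126 -0.578] z [ 0.578  0.045 -0.815] F [-7.3 -1.9  8.3] w 0.002 ff 5.5
socket in bed frame about ball mm [-116.8   -3.3  -11.2] F bed [-2.3 -1.  10.9]
0.05 0 go [-0.02, 0.01, -0.28] turn 0
0 0 go [0.07, 0.03, 0.11] turn 0
0 -0.004 go [0.07, 0.03, 0.51] turn 0
[([272.2, 254.1], [246, 244, 55, 26, 915])]
0 [275.2 261.7]
0.1 [274.6 272.2]
0.3 [273.2 298.6]
0.7 [271.  364.5]
```

Emit:
{"name": "play_rows", "arguments": {"motion": [{"delta_pos": [0.05, 0, 0.1], "turn": 0}, {"delta_pos": [0.05, 0, 0.2], "turn": 0}, {"delta_pos": [0.05, 0, 0.2], "turn": 0}]}}

```text
clock: 28.6
tool_pos: [0.5519, 0.1238, 0.1007]
eef_rot: [-0.067, 0.95, 0.002, 0.304]
force: [-22.4, -5.1, 22.5]
width: 0.005
finger_force: 15.5
```

```bash
python3 -c "
from arc import *
rel();plan([(0,0)])"
```

```text
28.6 q [ 1.000e-03  1.000e-03  2.220e+00  1.490e-01  3.080e-01 -1.839e+00] p [0.5519 0.1238 0.1007] x [-0.806 -0.127 -0.578] z [ 0.577  0.045 -0.815] F [-22.4  -5.1  22.5] w 0.005 ff 15.5
socket in bed frame about ball mm [-116.8   -3.2  -12.2] F bed [-8.6 -2.3 30.9]
0 0 go [0.06, 0.02, 0.01] turn 0
```

A hard stop is felt, so the handle is down. I'll back away and check.

Emit:
{"name": "play_rows", "arguments": {"motion": [{"delta_pos": [0, 0, -0.3], "turn": 0}, {"delta_pos": [0, 0, -2], "turn": 0}, {"delta_pos": [0, 0, -6], "turn": 0}, {"delta_pos": [0, 0, -10], "turn": 0}, {"delta_pos": [-2, 0, -14], "turn": 0}, {"delta_pos": [-3, 0, -16], "turn": 0}, {"delta_pos": [-3, 0, -16], "turn": 0}, {"delta_pos": [-3, 0, -16], "turn": 0}]}}

```text
clock: 29.4
tool_pos: [0.484, 0.1203, 0.2478]
eef_rot: [-0.067, 0.95, 0.002, 0.305]
force: [0.0, -0.4, -0.6]
width: -0.001
finger_force: 0.0
```

Run:
```python
from arc import *
st();o=arm.observe();s=arm.snapshot('wrist');im=s['pixels'].astype(int)
def cen(im,box=None):
    out={}
    for n,m in(('red',(im[...,0]>2*im[...,1])&(im[...,0]>60)),('blue',(im[...,2]>im[...,0]*1.5)&(im[...,2]>im[...,1]*1.35)&(im[...,2]>60))):
        k,l,q,c=cv2.connectedComponentsWithStats(m.astype(np.uint8));out[n]=[(c[i].round(1).tolist(),int(q[i,4])) for i in range(1,k) if q[i,4]>20]
    return out
print('wrist',cen(im))
mt=np.array([.6725,.1423,.122])
for th in(0,.07,.15,.3): print(th,'knob wrist',np.round(wproj(s,o,arc(th)),1))
for h,p in((6,4.7),(8.8,6.6)):
    Cc=carr(9.3,30+p);print('gtop',np.round(wproj(s,o,mt+bed@[0,0,h/1e3]+Cc@[0,0,.07]),1))
for n in('side','top'):
    S=snap(n);print(n,cen(S['pixels'].astype(int)));print({t:np.round(proj(S,arc(t)),1).tolist() for t in(0,.15,.3)},'gtop',np.round(proj(S,mt+bed@[0,0,.0075]+carr(9.3,36)@[0,0,.07]),1))
```

```text
29.4 q [-0.009 -0.473  2.292  0.078  0.707 -1.764] p [0.484  0.1203 0.2478] x [-0.805 -0.126 -0.579] z [ 0.579  0.045 -0.814] F [ 0.  -0.4 -0.6] w -0.001 ff 0.0
wrist {'red': [([273.1, 153.5], 518), ([20.5, 188.4], 73)], 'blue': []}
0 knob wrist [274.5 156.4]
0.07 knob wrist [274.2 158.7]
0.15 knob wrist [273.9 161.9]
0.3 knob wrist [273.4 169.5]
gtop [272.9 284.5]
gtop [272.7 284.2]
side {'red': [([282.1, 159.1], 46), ([380.4, 256.6], 32), ([214.0, 296.0], 188), ([301.8, 333.1], 462)], 'blue': [([303.8, 125.7], 71), ([171.1, 239.8], 214), ([386.1, 274.5], 66)]}
{0: [282.7, 158.0], 0.15: [281.5, 155.3], 0.3: [280.9, 152.3]} gtop [303.1 124.7]
top {'red': [([348.0, 128.2], 26), ([204.9, 184.7], 46), ([403.4, 214.8], 263), ([373.6, 280.4], 104)], 'blue': [([557.4, 63.8], 78), ([378.5, 133.4], 68), ([193.4, 151.0], 176), ([324.3, 312.6], 257)]}
{0: [203.9, 183.8], 0.15: [203.5, 184.7], 0.3: [202.9, 184.9]} gtop [193.4 154.2]
```

```bash
python3 -c "
from plant import arm
print(arm.finish_job())"
```

```text
the job is handed in; nothing more can be done
None
```

The job is handed in at about 29.5 s. By contact force and camera checks the carriage is on the ball, its handle is pressed down to a hard stop and the arm is clear, but `finish_job` reported no verdict. I viewed 11 pictures, one over the limit of 10.

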